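# Jack up a carved stone slab and hold it

## Robot

A 7-joint arm with a two-finger parallel gripper is mounted at the origin on the work surface. World frame = base frame: x ahead of the robot, y to its left, z up, the work surface at z = 0. Lengths are in m, angles in rad, forces in N, time in s.
With the tool pointing down it reaches from about 0.35 to 0.9 m from the base axis. Payload 7.2 kg.
Tool frame: the origin (TCP) lies midway between the tips of the shut fingers; the grasp point (between the pads) lies robot.hold_point_z behind it (robot.hold_point_z is the distance from the TCP to the grasp point, in m); y points along the fingers, z is the direction in which the jaws open and shut, and the axes are right-handed (so a half turn about y gives the same grasp; the last joint's range is limited). The gripper opens to 88 mm and grips with 3 to 60 N. Pads are 20 mm wide; open, the fingers measure 115 mm over their backs; the gripper's body (75 mm by 178 mm) begins 61 mm behind the grasp point.
Start: joints at [-1.377, 0.411, -0.013, 1.596, 0.006, 1.134, -0.082], TCP at [0.162, 0.604, 0.223] pointing down, gripper open.
Joint ranges: [-2.95, 2.95], [-0.29, 1.99], [-1.47, 1.44], [0.14, 2.54], [-1.03, 4.17], [0.13, 1.85], [-2.86, 2.86]. Speed limits (rad/s): [2.39, 2.39, 3.01, 3.01, 3.14, 3.14, 3.14].

## Interface

Orientations are given as a 3x3 rotation matrix whose columns are the frame's x, y, z axes.
In Python, from workcell import robot gives the robot as it stands.
- The arm moves only by the tool carry_out, never from a script. Its argument "increments" is a list of rows, each an object of numbers: "dx", "dy", "dz": the shift along the tool's x, y, z in cm; "wx", "wy", "wz": the turn, a rotation vector about the tool's x, y, z in degrees; "hand": the finger opening in cm, from 0 to 8.78. In form: [{"dx": .., "dy": .., "dz": .., "wx": .., "wy": .., "wz": .., "hand": ..}, ...]. A call has 1 to 12 rows; each row is the pose to reach, as a shift and turn from the pose measured when the call began, along the tool's axes at that moment; what a row does not reach only later rows make up. A row lasts 1/8 s, in which the tool goes at most 62.5 mm and 10.7 degrees, less where a joint would pass 70% of its speed; a pose out of reach is approached as far as the arm can. A call with a gripper value outside its range is refused whole. The fingers move at their own pace and stop on an object; "grip_force" is the grip in N (left out, the last holds). Time passes only in rows, so rows that repeat a pose let the fingers close. It gives the time, the measured TCP pose, the force and the opening at its end, in the units of the state.
- robot.state(): the state, without advancing time (a new reading comes with each control period).
- robot.camera(name): name is "side" or "top" or "wrist"; returns a dict with "color" (400x640x3 uint8, red, green, blue), "vertical_fov" (degrees; the focal length in pixels is half the picture's height over the tangent of half this angle, whatever the lens; pixels are square), "cx", "cy" (the principal point, pixels), "xyz" and "attitude" of the camera in the world. Camera axes: x right, y up, looking along -z (the intrinsics and any distortion apply to the point x, -y, -z); pixel columns grow to the right and rows downward; lengths in m; the calibration is good to about 2 mm. The wrist camera is an equidistant fisheye: a pixel r from the principal point sees the ray r / f radians off the axis. A picture is of the moment at which its call begins. There is no depth.
- robot.job_done(): hands the job in, once; it reports no verdict.
The state is a dict: "time": time; "joints": joint angles; "qvel": joint speeds; "joint_torque": joint torques, N m; "tool_pos": TCP position; "eef_rot": TCP orientation; "ft_force": force on the tool from outside, world axes, zero at the start; "wrist_torque": the same for the moment, N m; "finger_gap": finger opening in m.
Only numpy, scipy, OpenCV 4.12 (cv2) and the standard library are available. Lean on these libraries where they do the work, as an engineer would, in place of code of your own. Each camera call takes 0.05 s, during which the arm holds its last target.

## Task

Set the lever jack on the bench with its saddle under the centre of the steel lifting lug (the one with the round boss on top) that sticks out from the round stone slab, then push the loose pump bar, steel end first, fully home into the jack's socket. Pump the handle: press it all the way down once so that the slab lifts, let it all the way up so that the slab settles back on its cradle, then press it all the way down again and finish holding it down, with the slab held up by the jack alone. Do not shift the slab out of place or disturb the other things on the bench.

Things in the scene. Friction and masses are not known exactly. Their poses are not given: they have to be found in the camera images.
- slab: Round pink stone slab, 260 mm across, 40 mm thick, about 4.5 kg, loose, flat on a fixed timber cradle 72 mm high (slab top 112 mm above the bench). Origin: centre of its underside. A dark steel lug, 50 mm wide, 10 thick, flush with the underside, sticks out of the rim along the slab's -x to 177 mm from the centre, with a round boss (18 mm wide, 8 high) on top. Lug towards -y, within 12 degrees.
- lift_point (a point): The marked lift point: centre of the lug's underside, right below the boss, 155 mm from the slab's centre, 72 mm above the bench while the slab lies on its cradle. Axes as slab: x points from the lug to the slab's centre.
- jack: Loose grey lever jack, 0.9 kg. Origin on its underside below the rocker's pivot, which is 62 mm up. +x points from the handle end to the saddle, z up. Base 80 mm wide, 8 thick, x = -110 to +70 mm. Two cheeks at the pivot, x = -20 to +20 mm, up to 85 mm high, outer faces 48 mm apart across y: take it by these from above. Between them a rocker: saddle at +x, socket block (30 mm square) at -x.
- rocker (a joint): Rocker angle about its pivot: 0 = handle fully up (a return spring, 0.45 to 0.63 N m, keeps it there, even with the bar in), 0.36 = fully down, hard stop. At 0 the bar slopes up away from the saddle 0.34 rad above level, at 0.36 it is level (0.02 below). The saddle rises 18 mm, meets the lug after 5 mm, lifts it 12 mm. Full stroke takes 5 to 10 N pressed 170 mm from the pivot.
- saddle (a point): Top centre of the jack's saddle, a domed steel disc 34 mm across. With the handle up it is 67 mm above the jack's underside and 52 mm from the pivot along the jack's +x (47 mm with the handle down). Axes as socket_mouth.
- socket_mouth (a point): Centre of the socket's round mouth: 62 mm from the pivot. The hole is 17 mm in diameter with a 3 mm chamfer and 50 mm deep. Its x axis is the hole's axis and points into the hole; it tilts with the rocker. The bar has up to 0.1 rad of play in the hole, so under load its outer end goes that much lower than the rocker's angle says.
- socket_bottom (a point): Centre of the socket's closed bottom, 12 mm from the pivot, on the hole's axis.
- bar: Loose pump bar, 240 mm long, 0.12 kg. Origin at mid-length on its axis; +x to the bare steel end (14 mm thick, last 6 mm tapered, x = -10 to +120 mm); the rest is a black rubber grip, 24 mm thick. It lies level in two notches (at x = +60 and -90 mm) of a fixed timber rest, axis 42 mm above the bench, 32 mm above the rest's board; free to grasp between the notches.
- bar_tip (a point): The end face of the bar's bare steel end, on its axis, 120 mm from its origin. Axes as bar.
- chisel_a: Stone chisel, 200 mm long, 14 mm thick, loose, lying; not needed. Origin under its middle.
- chisel_b: Stone chisel, 170 mm long, 14 mm thick, loose, lying; not needed. Origin under its middle.
- brush: Brush lying on the bench; not needed. Origin under its middle.
- can: Plain metal can, 74 mm across, 100 mm high; not needed. Origin under its middle.

How it is judged:
By the outcome, as a careful person would: the job done as asked, in the order asked, and still so for the second after the job is handed in, while the arm keeps its last pose, push and grip.
It also fails if it takes over 70 s, if anything falls off the work surface, if the arm or the gripper's body presses on something with over 40 N, if the wrist force passes 120 N, or if a joint passes its speed limit or range.

## Working session

There is one attempt and no reset: what is moved stays moved. The work goes in short steps, Python scripts to look and compute and a tool call to move; the robot and the scene stay as the last step left them, time stands still between calls to the robot, and variables do not carry over. Pictures are saved under pics/ and viewed, and the job is handed in when it is done.

Besides the shell and the picture viewer there is one more tool, called after "Emit:" as name(argument=value, ...), one argument or row to a line, values as JSON. carry_out: Moves the arm, as the interface text tells. Its arguments: {"type":"object","properties":{"increments":{"type":"array","items":{"type":"object","properties":{"dx":{"type":"number"},"dy":{"type":"number"},"dz":{"type":"number"},"wx":{"type":"number"},"wy":{"type":"number"},"wz":{"type":"number"},"hand":{"type":"number"}}}},"grip_force":{"type":"number"}},"required":["increments"]}

```bash
ls; mkdir -p pics
python3 - <<'E'
from workcell import robot
import cv2,numpy as np
s=robot.state()
for k,v in s.items(): print(k,np.round(v,4).tolist())
print(robot.hold_point_z)
for n in ["side","top","wrist"]:
    c=robot.camera(n); cv2.imwrite(f"pics/{n}0.png",c["color"][:,:,::-1])
    print(n,c["vertical_fov"],c["cx"],c["cy"],c["xyz"],np.round(c["attitude"],4).tolist(),[k for k in c])
E
```

```text
pics
time 0.0
joints [-1.3772, 0.4119, -0.0127, 1.597, 0.0056, 1.1343, -0.0822]
qvel [-0.0008, -0.0005, 0.0021, -0.0009, -0.0009, -0.0013, 0.0004]
joint_torque [0.0003, -58.7945, 0.6425, -29.108, -0.0536, 0.0181, 0.0001]
tool_pos [0.1617, 0.6032, 0.2218]
eef_rot [[0.9659, -0.0003, 0.2588], [-0.2588, -0.0016, 0.9659], [0.0002, -1.0, -0.0016]]
ft_force [0.1795, 1.0491, -0.164]
wrist_torque [-0.0144, 0.0496, -0.0082]
finger_gap 0.0877
0.0187
side 42.756693873757115 323.9897751224815 199.64224134065387 [ 0.38729591 -1.0881903   0.90775261] [[0.9953, 0.0479, -0.0843], [-0.0962, 0.6003, -0.794], [0.0126, 0.7983, 0.6021]] ['color', 'vertical_fov', 'cx', 'cy', 'xyz', 'attitude']
top 56.53807288451847 315.1629760647315 200.937906505676 [0.25215807 0.01099871 1.22507589] [[0.101, 0.9734, -0.2058], [-0.9949, 0.0992, -0.0195], [0.0015, 0.2067, 0.9784]] ['color', 'vertical_fov', 'cx', 'cy', 'xyz', 'attitude']
wrist 65.70646984690485 326.92271024976804 201.04028368101166 [0.09599118 0.62020505 0.38308233] [[0.2576, -0.9359, -0.2401], [0.9662, 0.2493, 0.0649], [-0.0009, -0.2487, 0.9686]] ['color', 'vertical_fov', 'cx', 'cy', 'xyz', 'attitude']
```

View pics/side0.png

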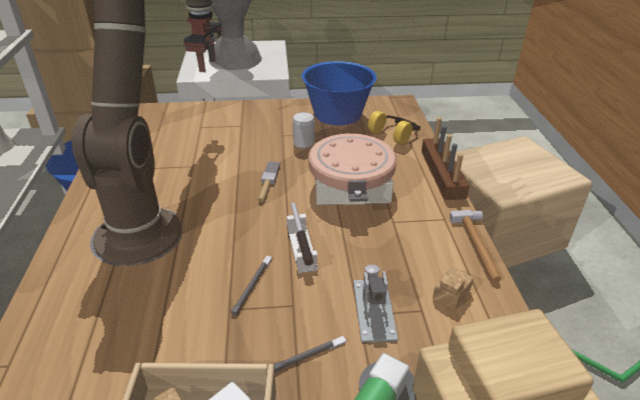

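View pics/top0.png

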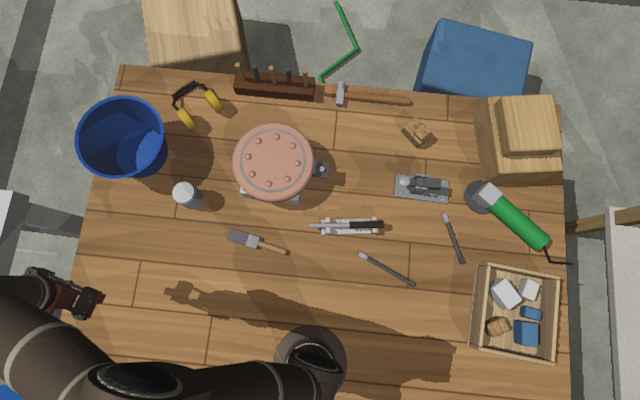

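View pics/wrist0.png

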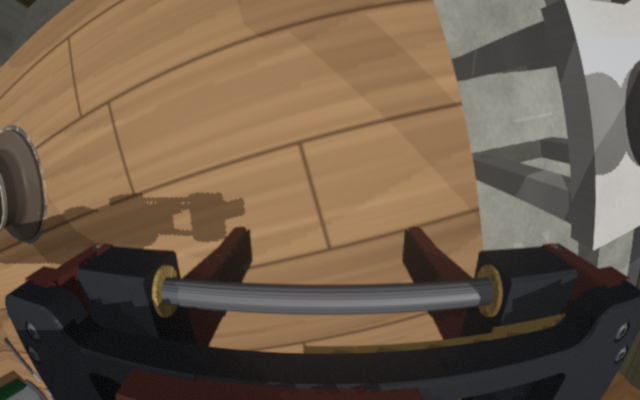

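```bash
cat > h.py <<'E'
from workcell import robot
import cv2,numpy as np
def K(c):
    f=200/np.tan(np.radians(c["vertical_fov"])/2); return f
def ray(c,u,v,fish=False):
    f=K(c); x=(u-c["cx"])/f; y=(v-c["cy"])/f
    if fish:
        r=np.hypot(x,y); d=np.array([x/r*np.sin(r),-y/r*np.sin(r),-np.cos(r)]) if r>1e-9 else np.array([0,0,-1.])
    else: d=np.array([x,-y,-1.])
    d=np.array(c["attitude"])@d
    return np.array(c["xyz"]),d/np.linalg.norm(d)
def onz(c,u,v,z,fish=False):
    o,d=ray(c,u,v,fish); return o+d*(z-o[2])/d[2]
def proj(c,p,fish=False):
    q=np.array(c["attitude"]).T@(np.array(p)-np.array(c["xyz"])); x,y,z=q[0],-q[1],-q[2]; f=K(c)
    if fish:
        th=np.arctan2(np.hypot(x,y),z); r=np.hypot(x,y); return c["cx"]+f*th*x/r,c["cy"]+f*th*y/r
    return c["cx"]+f*x/z,c["cy"]+f*y/z
def crop(c,name,u0,u1,v0,v1,k):
    im=c["color"][v0:v1,u0:u1,::-1]
    cv2.imwrite("pics/"+name,cv2.resize(im,None,fx=k,fy=k,interpolation=cv2.INTER_CUBIC))
def tri(obs):
    A=np.zeros((3,3));b=np.zeros(3)
    for c,u,v,*fi in obs:
        o,d=ray(c,u,v,*fi); P=np.eye(3)-np.outer(d,d); A+=P;b+=P@o
    p=np.linalg.solve(A,b); return p
E
python3 - <<'E'
from h import *
c=robot.camera("top"); crop(c,"t1.png",220,460,120,260,3.3)
s=robot.camera("side"); crop(s,"s1.png",260,420,120,350,2.6)
import pickle; pickle.dump((c,s),open("cam.pkl","wb"))
E
```

```text
(no output)
```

View pics/t1.png

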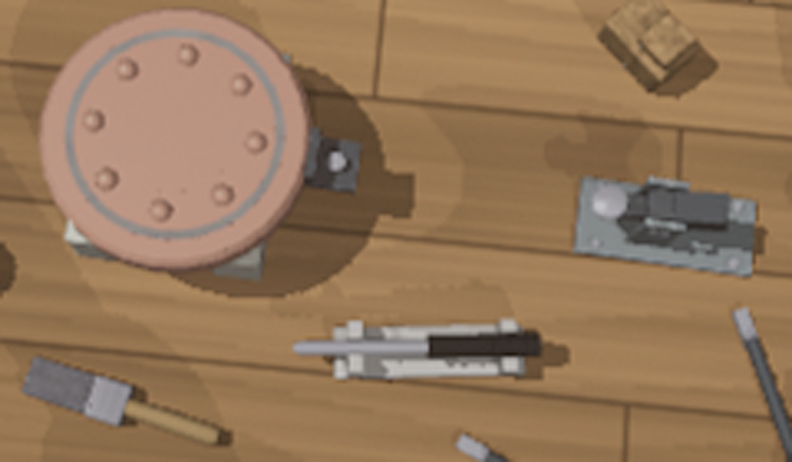

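View pics/s1.png

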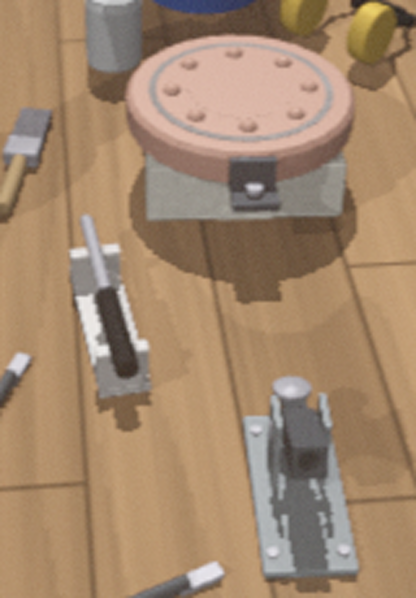

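Run:
```python
from h import *
import pickle
c,s=pickle.load(open("cam.pkl","rb"))
T=lambda x,y:(c,220+(x+.5)/3.3-.5,120+(y+.5)/3.3-.5)
S=lambda x,y:(s,260+(x+.5)/2.6-.5,120+(y+.5)/2.6-.5)
P=lambda n,p:print(n,np.round(p,4))
P("boss T",onz(*T(336,160),.090));P("boss S",onz(*S(255,189),.089)); P("boss tri",tri([T(336,160),S(255,189)]))
# lug outer corners top z=.082
for q in [(361,141),(355,190)]: P("lugT",onz(*T(*q),.082))
for q in [(232,191),(279,191)]: P("lugS",onz(*S(*q),.082))
# slab top ellipse in pink
for n,cam in (("t",c),("s",s)):
    im=cam["color"].astype(int); r,g,b=im[...,0],im[...,1],im[...,2]
    hsv=cv2.cvtColor(cam["color"],cv2.COLOR_RGB2HSV)
    m=((r-g>30)&(b>g-12)&(r>110)).astype(np.uint8)
    k,l,st,ce=cv2.connectedComponentsWithStats(m)
    i=1+np.argmax(st[1:,4]); print(n,st[i])
    m=(l==i).astype(np.uint8); cv2.imwrite(f"pics/m{n}.png",m*255)
    cn=max(cv2.findContours(m,cv2.RETR_EXTERNAL,cv2.CHAIN_APPROX_NONE)[0],key=len)[:,0]
    W=np.array([onz(cam,u,v,.112)[:2] for u,v in cn])
    # points of the upper rim (far from camera) 
    d=np.array(cam["attitude"])[:2,1]; d/=np.linalg.norm(d)
    mid=W.mean(0); far=W[(W-mid)@d>0.03]
    A=np.c_[2*far,np.ones(len(far))]; x=np.linalg.lstsq(A,(far**2).sum(1),rcond=None)[0]
    print("centre",x[:2],"R",np.sqrt(x[2]+x[0]**2+x[1]**2))
# bar
P("tip T",onz(*T(296,348),.042));P("butt T",onz(*T(540,345),.042))
P("tip tri",tri([T(296,348),S(86,217)])); P("butt tri",tri([T(540,345),S(127,370)]))
for q in [(83,217),(90,216)]: P("tipS",onz(*S(*q),.042))
# jack
for n,q in dict(front_l=(585,178),front_r=(575,252),back_r=(750,274),back_l=(757,201)).items(): P("jT "+n,onz(*T(*q),.008))
for n,q in dict(fl=(244,418),bl=(268,572),br=(356,570)).items(): P("jS "+n,onz(*S(*q),.008))
P("saddle tri",tri([T(608,198),S(292,386)]));P("saddle T",onz(*T(608,198),.066));P("saddle S",onz(*S(292,386),.066))
```

```text
boss T [0.599  0.0244 0.09  ]
boss S [0.5966 0.0168 0.089 ]
boss tri [0.5994 0.0244 0.0838]
lugT [0.6231 0.0022 0.082 ]
lugT [0.5733 0.0033 0.082 ]
lugS [0.5737 0.0246 0.082 ]
lugS [0.6231 0.0207 0.082 ]Traceback (most recent call last):
  File "<stdin>", line 17, in <module>
    return _wrapfunc(a, 'argmax', axis=axis, out=out, **kwds)
    return bound(*args, **kwds)
ValueError: attempt to get argmax of an empty sequence
```

Run:
```python
from h import *
import pickle
c,s=pickle.load(open("cam.pkl","rb"))
for cam,(u,v) in ((c,(275,165)),(s,(350,160))):
    print(cam["color"][v,u], cv2.cvtColor(cam["color"],cv2.COLOR_RGB2HSV)[v,u],cv2.cvtColor(cam["color"],cv2.COLOR_RGB2LAB)[v,u])
print(cv2.cvtColor(c["color"],cv2.COLOR_RGB2HSV)[200,350],c["color"][200,350],cv2.cvtColor(c["color"],cv2.COLOR_RGB2LAB)[200,350])
T=lambda x,y:(c,220+(x+.5)/3.3-.5,120+(y+.5)/3.3-.5)
S=lambda x,y:(s,260+(x+.5)/2.6-.5,120+(y+.5)/2.6-.5)
P=lambda n,p:print(n,np.round(p,4))
for n,cam in (("t",c),("s",s)):
    L=cv2.cvtColor(cam["color"],cv2.COLOR_RGB2LAB).astype(int)
    m=((L[...,1]-L[...,2]>-8)&(L[...,1]>138)).astype(np.uint8)
    m=cv2.morphologyEx(m,cv2.MORPH_CLOSE,np.ones((9,9)))
    k,l,st,ce=cv2.connectedComponentsWithStats(m)
    i=1+np.argmax(st[1:,4]); print(n,st[i])
    m=(l==i).astype(np.uint8)
    cn=max(cv2.findContours(m,cv2.RETR_EXTERNAL,cv2.CHAIN_APPROX_NONE)[0],key=len)[:,0]
    W=np.array([onz(cam,u,v,.112)[:2] for u,v in cn])
    d=np.array(cam["attitude"])[:2,1]; d/=np.linalg.norm(d)
    far=W[(W-W.mean(0))@d>0.03]
    A=np.c_[2*far,np.ones(len(far))]; x=np.linalg.lstsq(A,(far**2).sum(1),rcond=None)[0]
    print("centre",x[:2],"R",np.sqrt(x[2]+x[0]**2+x[1]**2))
P("tip T",onz(*T(296,348),.042));P("butt T",onz(*T(540,345),.042))
P("tip tri",tri([T(296,348),S(86,217)])); P("butt tri",tri([T(540,345),S(127,370)]))
for n,q in dict(front_l=(585,178),front_r=(575,252),back_r=(750,274),back_l=(757,201)).items(): P("jT "+n,onz(*T(*q),.008))
for n,q in dict(fl=(244,418),bl=(268,572),br=(356,570)).items(): P("jS "+n,onz(*S(*q),.008))
P("saddle tri",tri([T(608,198),S(292,386)]));P("saddle T",onz(*T(608,198),.066));P("saddle S",onz(*S(292,386),.066))
```

```text
[187 148 130] [  9  78 187] [164 140 143]
[220 183 168] [  9  60 220] [197 139 141]
[ 16 114 165] [165 131  91] [146 136 155]
t [ 232  123   81   79 5035]
centre [0.60288776 0.17966509] R 0.12567916449405625
s [ 308  133   89   57 3647]
centre [0.60097292 0.171811  ] R 0.12399936309344713
tip T [0.4203 0.0451 0.042 ]
butt T [ 0.4473 -0.1907  0.042 ]
tip tri [0.4204 0.0451 0.0414]
butt tri [ 0.4475 -0.1911  0.0401]
jT front_l [ 0.6309 -0.2316  0.008 ]
jT front_r [ 0.5518 -0.2259  0.008 ]
jT back_r [ 0.5469 -0.4036  0.008 ]
jT back_l [ 0.6243 -0.4086  0.008 ]
jS fl [ 0.5534 -0.2307  0.008 ]
jS bl [ 0.5483 -0.4055  0.008 ]
jS br [ 0.6213 -0.4099  0.008 ]
saddle tri [ 0.5944 -0.2447  0.0607]
saddle T [ 0.5948 -0.2436  0.066 ]
saddle S [ 0.5911 -0.2506  0.066 ]
```

```bash
cat >> h.py <<'E'
from scipy.spatial.transform import Rotation as R
def pose(zang,tilt=0):
    """tool pointing down, jaw axis at azimuth zang deg; tilt = turn about tool z, deg"""
    a=np.radians(zang); z=np.array([np.cos(a),np.sin(a),0]); y=np.array([0,0,-1.]); x=np.cross(y,z)
    return np.c_[x,y,z]@R.from_rotvec([0,0,np.radians(tilt)]).as_matrix()
def inc(p,M,ps=None):
    s=robot.state(); Rm=np.array(s["eef_rot"]); d=Rm.T@(np.array(p)-np.array(s["tool_pos"]))*100
    w=np.degrees(R.from_matrix(Rm.T@M).as_rotvec()); print("inc cm",np.round(d,2),"deg",np.round(w,2))
    return d,w
def st():
    s=robot.state(); print("t",round(s["time"],2),"p",np.round(s["tool_pos"],4),"F",np.round(s["ft_force"],2),"Tq",np.round(s["wrist_torque"],2),"gap",round(s["finger_gap"],4))
    print("R",np.round(s["eef_rot"],3).tolist(),"q",np.round(s["joints"],2))
E
python3 - <<'E'
from h import *
inc((.589,-.28,.22),pose(-1.7))
E
```

```text
inc cm [ 64.14   0.28 -74.28] deg [4.00e-02 7.67e+01 3.00e-02]
```

Emit:
carry_out(
  increments=[
    {"dx":3.2,"dz":-3.7,"wy":4},
    {"dx":6.4,"dz":-7.4,"wy":8},
    {"dx":9.6,"dz":-11.1,"wy":12},
    {"dx":12.8,"dz":-14.8,"wy":16},
    {"dx":16,"dz":-18.5,"wy":20},
    {"dx":19.2,"dz":-22.2,"wy":24},
    {"dx":22.4,"dz":-25.9,"wy":28},
    {"dx":25.6,"dz":-29.6,"wy":32},
    {"dx":28.8,"dz":-33.3,"wy":36},
    {"dx":32,"dz":-37,"wy":40},
    {"dx":35.2,"dz":-40.7,"wy":44},
    {"dx":38.4,"dz":-44.4,"wy":48},
  ],
)

```text
validation failed for argument at $.in...
```

Run:
```python
from h import *
st(); inc((.589,-.28,.22),pose(-1.7))
```

```text
t 0.25 p [0.1617 0.6035 0.2222] F [0.04 0.05 0.56] Tq [ 0.04  0.06 -0.04] gap 0.0875
R [[0.966, -0.0, 0.259], [-0.259, -0.001, 0.966], [0.0, -1.0, -0.001]] q [-1.38  0.41 -0.01  1.6   0.01  1.13 -0.08]
inc cm [ 64.14   0.28 -74.28] deg [4.00e-02 7.67e+01 3.00e-02]
```

Emit:
carry_out(
  increments=[
    {"dx":3.2,"dy":0,"dz":-3.7,"wx":0,"wy":4,"wz":0,"hand":8.7},
  ],
)

```text
time: 0.38
tool_pos: [0.1808, 0.561, 0.2215]
eef_rot: [[0.947, -0.001, 0.323], [-0.323, -0.0, 0.947], [-0.001, -1.0, -0.001]]
ft_force: [1.7, -0.4, -0.1]
finger_gap: 0.0869
```

Run:
```python
from h import *
inc((.589,-.28,.22),pose(-1.7))
```

```text
inc cm [ 65.76   0.11 -66.44] deg [ 8.000e-02  7.289e+01 -4.000e-02]
```

Emit:
carry_out(
  increments=[
    {"dx":4,"dy":0,"dz":-4,"wx":0,"wy":5,"wz":0,"hand":8.7},
    {"dx":8,"dy":0,"dz":-8,"wx":0,"wy":9,"wz":0,"hand":8.7},
    {"dx":12,"dy":0,"dz":-12,"wx":0,"wy":14,"wz":0,"hand":8.7},
    {"dx":16,"dy":0,"dz":-16,"wx":0,"wy":18,"wz":0,"hand":8.7},
    {"dx":20,"dy":0,"dz":-20,"wx":0,"wy":23,"wz":0,"hand":8.7},
    {"dx":24,"dy":0,"dz":-24,"wx":0,"wy":27,"wz":0,"hand":8.7},
    {"dx":28,"dy":0,"dz":-28,"wx":0,"wy":32,"wz":0,"hand":8.7},
    {"dx":32,"dy":0,"dz":-32,"wx":0,"wy":36,"wz":0,"hand":8.7},
    {"dx":36,"dy":0,"dz":-36,"wx":0,"wy":41,"wz":0,"hand":8.7},
    {"dx":40,"dy":0,"dz":-40,"wx":0,"wy":45,"wz":0,"hand":8.7},
    {"dx":44,"dy":0,"dz":-44,"wx":0,"wy":50,"wz":0,"hand":8.7},
    {"dx":48,"dy":0,"dz":-48,"wx":0,"wy":54,"wz":0,"hand":8.7},
  ],
)

```text
time: 1.88
tool_pos: [0.4811, -0.0497, 0.2215]
eef_rot: [[0.294, -0.001, 0.956], [-0.956, 0.0, 0.294], [-0.0, -1.0, -0.0]]
ft_force: [0.8, 1.3, -0.2]
finger_gap: 0.0871
```

Run:
```python
from h import *
st(); inc((.589,-.28,.22),pose(-1.7))
```

```text
t 1.88 p [ 0.4811 -0.0497  0.2215] F [ 0.77  1.34 -0.22] Tq [-0.05  0.    0.03] gap 0.0871
R [[0.294, -0.001, 0.956], [-0.956, 0.0, 0.294], [-0.0, -1.0, -0.0]] q [-0.55  0.18  0.64  1.96 -0.12  1.04  0.44]
inc cm [25.18  0.14  3.56] deg [ 0.03 18.77 -0.02]
```

Emit:
carry_out(
  increments=[
    {"dx":5,"dy":0,"dz":0.7,"wx":0,"wy":4,"wz":0,"hand":8.7},
    {"dx":10,"dy":0,"dz":1.4,"wx":0,"wy":8,"wz":0,"hand":8.7},
    {"dx":15,"dy":0,"dz":2.1,"wx":0,"wy":12,"wz":0,"hand":8.7},
    {"dx":20,"dy":0,"dz":2.8,"wx":0,"wy":16,"wz":0,"hand":8.7},
    {"dx":25.2,"dy":0,"dz":3.6,"wx":0,"wy":18.8,"wz":0,"hand":8.7},
    {"dx":25.2,"dy":0,"dz":3.6,"wx":0,"wy":18.8,"wz":0,"hand":8.7},
    {"dx":25.2,"dy":0,"dz":3.6,"wx":0,"wy":18.8,"wz":0,"hand":8.7},
  ],
)

```text
time: 2.75
tool_pos: [0.5892, -0.2796, 0.2209]
eef_rot: [[-0.03, -0.001, 1.0], [-1.0, 0.001, -0.03], [-0.001, -1.0, -0.002]]
ft_force: [0.7, 0.6, -0.4]
finger_gap: 0.0873
```

Run:
```python
from h import *
st(); c=robot.camera("wrist"); cv2.imwrite("pics/w1.png",c["color"][:,:,::-1]); import pickle; pickle.dump(c,open("w1.pkl","wb"))
M=pose(-1.7)
o=np.array([.589,-.297,0]);jx=np.array([.03,1,0]);jy=np.array([-1,.03,0])
for l in [(-.11,.04,.008),(-.11,-.04,.008),(.07,.04,.008),(.07,-.04,.008),(.052,0,.067),(-.02,.024,.085),(.02,.024,.085),(-.02,-.024,.085),(.02,-.024,.085)]:
    print(l,np.round(proj(c,o+jx*l[0]+jy*l[1]+[0,0,l[2]],True),1))
```

```text
t 2.75 p [ 0.5892 -0.2796  0.2209] F [ 0.74  0.63 -0.44] Tq [-0.02  0.04 -0.01] gap 0.0873
R [[-0.03, -0.001, 1.0], [-1.0, 0.001, -0.03], [-0.001, -1.0, -0.002]] q [-0.11  0.54  0.72  1.56 -0.37  1.19  0.66]
(-0.11, 0.04, 0.008) [298.1 271.4]
(-0.11, -0.04, 0.008) [357.2 271.6]
(0.07, 0.04, 0.008) [294.7 135.3]
(0.07, -0.04, 0.008) [361.2 135.5]
(0.052, 0, 0.067) [327.9 155. ]
(-0.02, 0.024, 0.085) [304.2 227.8]
(0.02, 0.024, 0.085) [303.4 189.4]
(-0.02, -0.024, 0.085) [351.4 227.9]
(0.02, -0.024, 0.085) [352.3 189.5]
```

View pics/w1.png

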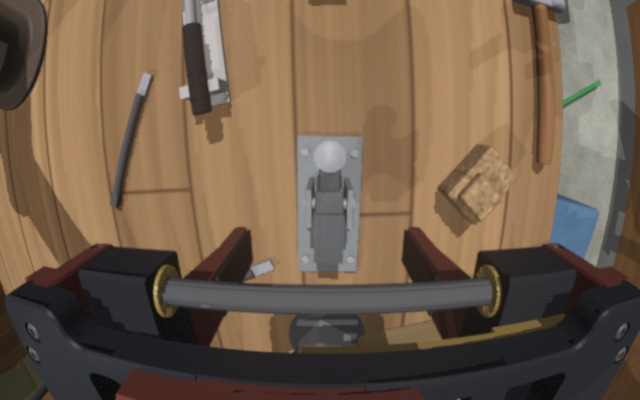

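Emit:
carry_out(
  increments=[
    {"dx":0.6,"dy":4.5,"dz":0.05,"wx":0,"wy":0,"wz":0,"hand":8.7},
    {"dx":1.2,"dy":9,"dz":0.05,"wx":0,"wy":0,"wz":0,"hand":8.7},
    {"dx":1.74,"dy":13,"dz":0.1,"wx":0,"wy":0,"wz":0,"hand":8.7},
    {"dx":1.74,"dy":16,"dz":0.1,"wx":0,"wy":0,"wz":0,"hand":8.7},
    {"dx":1.74,"dy":17.2,"dz":0.1,"wx":0,"wy":0,"wz":0,"hand":8.7},
    {"dx":1.74,"dy":17.2,"dz":0.1,"wx":0,"wy":0,"wz":0,"hand":8.7},
    {"dx":1.74,"dy":17.2,"dz":0.1,"wx":0,"wy":0,"wz":0,"hand":8.7},
  ],
)

```text
time: 3.68
tool_pos: [0.5906, -0.2961, 0.0507]
eef_rot: [[-0.028, 0.001, 1.0], [-1.0, 0.001, -0.028], [-0.001, -1.0, 0.001]]
ft_force: [0.5, 0.1, 1.1]
finger_gap: 0.0871
```

Emit:
carry_out(
  increments=[
    {"dx":0,"dy":0,"dz":0,"wx":0,"wy":0,"wz":0,"hand":6},
    {"dx":0,"dy":0,"dz":0,"wx":0,"wy":0,"wz":0,"hand":5.2},
    {"dx":0,"dy":0,"dz":0,"wx":0,"wy":0,"wz":0,"hand":4.4},
    {"dx":0,"dy":0,"dz":0,"wx":0,"wy":0,"wz":0,"hand":4.0},
    {"dx":0,"dy":0,"dz":0,"wx":0,"wy":0,"wz":0,"hand":4.0},
    {"dx":0,"dy":0,"dz":0,"wx":0,"wy":0,"wz":0,"hand":4.0},
  ],
  grip_force=35,
)

```text
time: 4.42
tool_pos: [0.5905, -0.2961, 0.0507]
eef_rot: [[-0.029, 0.001, 1.0], [-1.0, 0.001, -0.029], [-0.001, -1.0, 0.001]]
ft_force: [-0.3, 1.1, 1.5]
finger_gap: 0.0481
```

Run:
```python
from h import *
st(); c=robot.camera("top"); crop(c,"t2.png",360,480,140,230,6)
c=robot.camera("wrist"); cv2.imwrite("pics/w2.png",c["color"][:,:,::-1]); import pickle; pickle.dump(c,open("w1.pkl","wb"))
```

```text
t 4.42 p [ 0.5905 -0.2961  0.0507] F [-0.33  1.11  1.54] Tq [-0.01  0.27 -0.16] gap 0.0481
R [[-0.029, 0.001, 1.0], [-1.0, 0.001, -0.029], [-0.001, -1.0, 0.001]] q [-0.01  0.72  0.61  1.68 -0.51  0.9   0.78]
```

View pics/w2.png

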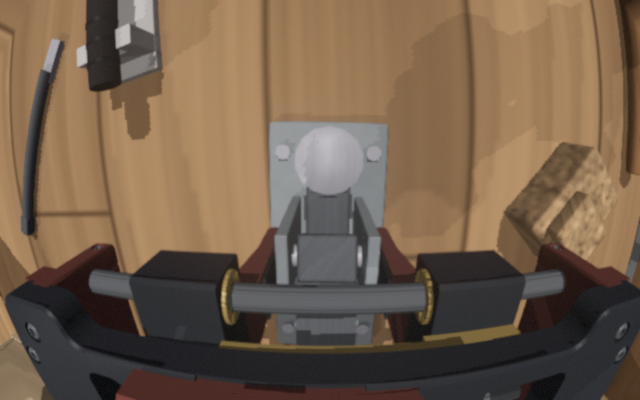

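View pics/t2.png

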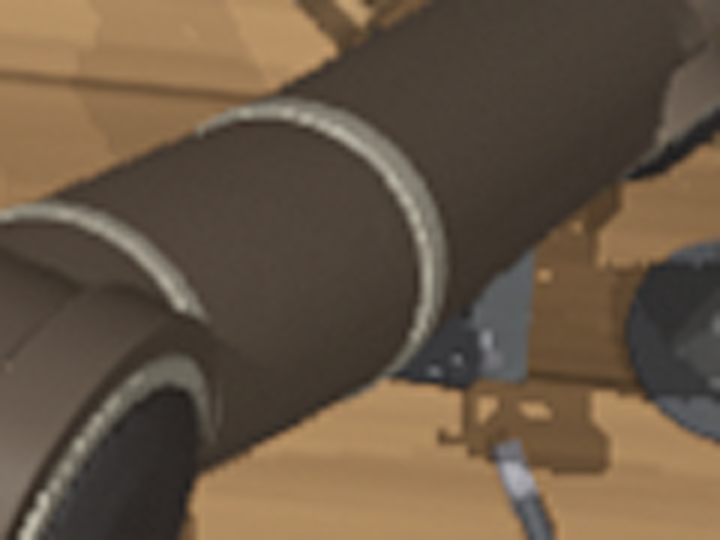

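Run:
```python
from h import *
import pickle
c=pickle.load(open("w1.pkl","rb"))
print("saddle",onz(c,329,160.5,.064,True),"w",onz(c,295,160,.064,True),onz(c,362.5,160,.064,True))
print("front",onz(c,270,122,.008,True),onz(c,387,123.5,.008,True))
print(c["xyz"])
```

```text
saddle [ 0.59275362 -0.24694179  0.064     ] w [ 0.57640442 -0.24618203  0.064     ] [ 0.60889753 -0.24705361  0.064     ]
front [ 0.55475881 -0.22661905  0.008     ] [ 0.63182163 -0.22966745  0.008     ]
[ 0.59237658 -0.22899777  0.21194288]
```

Emit:
carry_out(
  increments=[
    {"dx":0,"dy":-0.7,"dz":0,"wx":0,"wy":0,"wz":0,"hand":4.0},
    {"dx":-1,"dy":-1.5,"dz":0,"wx":0,"wy":0,"wz":0,"hand":4.0},
    {"dx":-4,"dy":-1.5,"dz":0,"wx":0,"wy":0,"wz":0,"hand":4.0},
    {"dx":-7,"dy":-1.5,"dz":0.1,"wx":0,"wy":0,"wz":0,"hand":4.0},
    {"dx":-10,"dy":-1.5,"dz":0.1,"wx":0,"wy":0,"wz":0,"hand":4.0},
    {"dx":-13,"dy":-1.5,"dz":0.1,"wx":0,"wy":0,"wz":0,"hand":4.0},
    {"dx":-16,"dy":-1.5,"dz":0.2,"wx":0,"wy":0,"wz":0,"hand":4.0},
    {"dx":-18,"dy":-1.5,"dz":0.2,"wx":0,"wy":0,"wz":0,"hand":4.0},
    {"dx":-18.6,"dy":-1.5,"dz":0.2,"wx":0,"wy":0,"wz":0,"hand":4.0},
    {"dx":-18.6,"dy":-1.5,"dz":0.2,"wx":0,"wy":0,"wz":0,"hand":4.0},
    {"dx":-18.6,"dy":-1.5,"dz":0.2,"wx":0,"wy":0,"wz":0,"hand":4.0},
  ],
)

```text
time: 5.9
tool_pos: [0.5976, -0.1119, 0.066]
eef_rot: [[-0.03, 0.001, 1.0], [-1.0, -0.0, -0.03], [0.0, -1.0, 0.001]]
ft_force: [0.5, -0.3, -8.4]
finger_gap: 0.0476
```

Run:
```python
from h import *
st(); 
c=robot.camera("wrist"); cv2.imwrite("pics/w3.png",c["color"][:,:,::-1]); import pickle; pickle.dump(c,open("w3.pkl","wb"))
s=robot.camera("side"); crop(s,"s3.png",260,440,120,300,3)
```

```text
t 5.9 p [ 0.5976 -0.1119  0.066 ] F [ 0.52 -0.31 -8.41] Tq [0.   0.04 0.02] gap 0.0476
R [[-0.03, 0.001, 1.0], [-1.0, -0.0, -0.03], [0.0, -1.0, 0.001]] q [-0.35  0.63  0.65  1.82 -0.49  0.86  0.5 ]
```

View pics/w3.png

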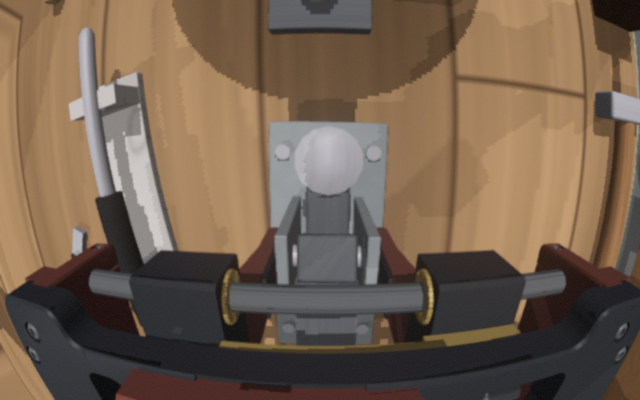

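View pics/s3.png

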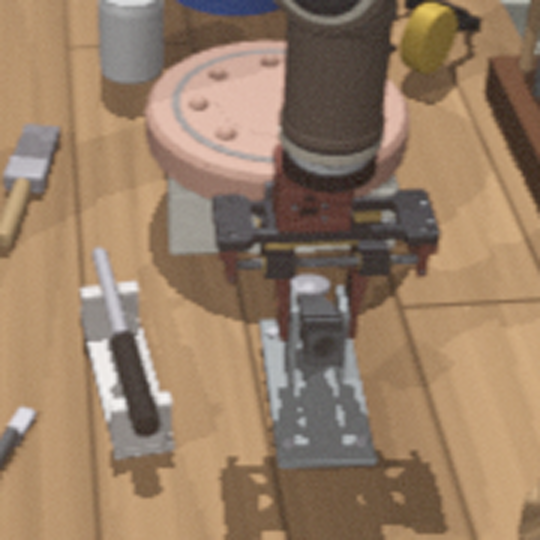

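Emit:
carry_out(
  increments=[
    {"dx":-1.5,"dy":0.5,"dz":0,"wx":0,"wy":0,"wz":0,"hand":4.0},
    {"dx":-3.0,"dy":1.0,"dz":0,"wx":0,"wy":0,"wz":0,"hand":4.0},
    {"dx":-3.5,"dy":1.3,"dz":0,"wx":0,"wy":0,"wz":0,"hand":4.0},
    {"dx":-3.5,"dy":1.3,"dz":0,"wx":0,"wy":0,"wz":0,"hand":4.0},
    {"dx":-3.5,"dy":1.3,"dz":0,"wx":0,"wy":0,"wz":0,"hand":4.0},
  ],
)

```text
time: 6.62
tool_pos: [0.5988, -0.0773, 0.0531]
eef_rot: [[-0.031, 0.001, 1.0], [-1.0, -0.001, -0.031], [0.001, -1.0, 0.001]]
ft_force: [0.1, -0.6, -8.4]
finger_gap: 0.0478
```

Run:
```python
from h import *
st(); 
c=robot.camera("wrist"); crop(c,"w4.png",220,440,0,220,2.7); import pickle; pickle.dump(c,open("w4.pkl","wb"))
```

```text
t 6.62 p [ 0.5988 -0.0773  0.0531] F [ 0.11 -0.62 -8.42] Tq [ 0.    0.04 -0.01] gap 0.0478
R [[-0.031, 0.001, 1.0], [-1.0, -0.001, -0.031], [0.001, -1.0, 0.001]] q [-0.4   0.64  0.64  1.84 -0.5   0.83  0.46]
```

View pics/w4.png

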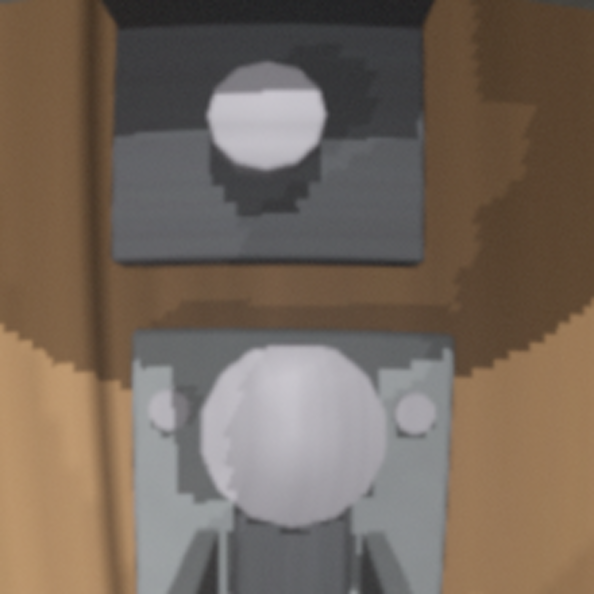

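Run:
```python
from h import *
import pickle
c=pickle.load(open("w4.pkl","rb"))
w=lambda x,y,z:onz(c,220+(x+.5)/2.7-.5,(y+.5)/2.7-.5,z,True)
P=lambda n,p:print(n,np.round(p,4))
P("boss",w(267,114,.090)); P("l",w(208,114,.09));P("r",w(327,114,.09)); P("far",w(267,60,.09));P("near",w(267,170,.09))
P("lug fl",w(114,260,.082));P("lug fr",w(423,262,.082));P("lug bl",w(118,28,.082));P("lug br",w(424,25,.082))
for z in(.063,.066):P("sad",w(293,436,z));P("sl",w(200,436,z));P("sr",w(386,436,z));P("sf",w(293,344,z));P("sn",w(293,526,z))
P("base",w(134,332,.0104));P("base",w(452,335,.0104))
```

```text
boss [0.5983 0.0233 0.09  ]
l [0.5896 0.0237 0.09  ]
r [0.6072 0.0231 0.09  ]
far [0.5986 0.0321 0.09  ]
near [0.5981 0.0145 0.09  ]
lug fl [0.5733 0.0029 0.082 ]
lug fr [0.622  0.0009 0.082 ]
lug bl [0.5746 0.0424 0.082 ]
lug br [0.6237 0.041  0.082 ]
sad [ 0.6007 -0.0289  0.063 ]
sl [ 0.5838 -0.0283  0.063 ]
sr [ 0.6177 -0.0293  0.063 ]
sf [ 0.6012 -0.0121  0.063 ]
sn [ 0.6003 -0.0457  0.063 ]
sad [ 0.6007 -0.0285  0.066 ]
sl [ 0.5841 -0.0279  0.066 ]
sr [ 0.6174 -0.0289  0.066 ]
sf [ 0.6012 -0.0121  0.066 ]
sn [ 0.6003 -0.045   0.066 ]
base [ 0.5627 -0.0082  0.0104]
base [ 0.6403 -0.0112  0.0104]
```

Emit:
carry_out(
  increments=[
    {"dx":-0.4,"dy":0.1,"dz":-0.2,"wx":0,"wy":0,"wz":0,"hand":4.0},
    {"dx":-1.5,"dy":0.1,"dz":-0.4,"wx":0,"wy":0,"wz":0,"hand":4.0},
    {"dx":-2.7,"dy":0.1,"dz":-0.4,"wx":0,"wy":0,"wz":0,"hand":4.0},
    {"dx":-3.9,"dy":0.1,"dz":-0.4,"wx":0,"wy":0,"wz":0,"hand":4.0},
    {"dx":-4.8,"dy":0.1,"dz":-0.4,"wx":0,"wy":0,"wz":0,"hand":4.0},
    {"dx":-5.27,"dy":0.1,"dz":-0.4,"wx":0,"wy":0,"wz":0,"hand":4.0},
    {"dx":-5.27,"dy":0.1,"dz":-0.4,"wx":0,"wy":0,"wz":0,"hand":4.0},
    {"dx":-5.27,"dy":0.1,"dz":-0.4,"wx":0,"wy":0,"wz":0,"hand":4.0},
  ],
)

```text
time: 7.68
tool_pos: [0.5964, -0.0253, 0.0522]
eef_rot: [[-0.032, 0.002, 0.999], [-0.999, -0.001, -0.032], [0.001, -1.0, 0.002]]
ft_force: [-1.3, -0.8, -8.5]
finger_gap: 0.0479
```

Run:
```python
from h import *
st(); 
c=robot.camera("wrist"); crop(c,"w5.png",220,440,0,220,2.7); import pickle; pickle.dump(c,open("w5.pkl","wb"))
```

```text
t 7.67 p [ 0.5964 -0.0253  0.0522] F [-1.28 -0.83 -8.55] Tq [ 0.02  0.05 -0.02] gap 0.0479
R [[-0.032, 0.002, 0.999], [-0.999, -0.001, -0.032], [0.001, -1.0, 0.002]] q [-0.49  0.64  0.64  1.85 -0.51  0.82  0.38]
```

View pics/w5.png

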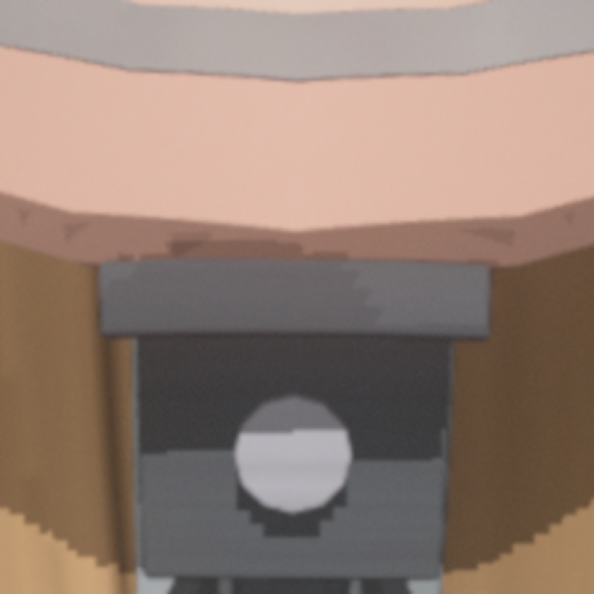

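Run:
```python
from h import *
import pickle
c=pickle.load(open("w5.pkl","rb"))
print(onz(c,220+293.5/2.7-.5,455/2.7-.5,.090,True), "saddle expected", np.array([.6007,-.0284])+np.array([.5964,-.0253])-np.array([.5988,-.0773]))
```

```text
[0.59833796 0.02387211 0.09      ] saddle expected [0.5983 0.0236]
```

Emit:
carry_out(
  increments=[
    {"dx":0,"dy":0.08,"dz":0,"wx":0,"wy":0,"wz":0,"hand":4.0},
    {"dx":0,"dy":0.16,"dz":0,"wx":0,"wy":0,"wz":0,"hand":4.0},
    {"dx":0,"dy":0.2,"dz":0,"wx":0,"wy":0,"wz":0,"hand":4.0},
    {"dx":0,"dy":0.2,"dz":0,"wx":0,"wy":0,"wz":0,"hand":4.0},
    {"dx":0,"dy":0.2,"dz":0,"wx":0,"wy":0,"wz":0,"hand":4.0},
  ],
)

```text
time: 8.35
tool_pos: [0.5964, -0.0258, 0.0507]
eef_rot: [[-0.032, 0.002, 0.999], [-0.999, -0.001, -0.032], [0.001, -1.0, 0.002]]
ft_force: [-4.0, -1.4, 2.2]
finger_gap: 0.0479
```

Emit:
carry_out(
  increments=[
    {"dx":-0.1,"dy":-0.05,"dz":0,"wx":0,"wy":0,"wz":0,"hand":4.0},
    {"dx":-0.2,"dy":-0.05,"dz":0,"wx":0,"wy":0,"wz":0,"hand":4.0},
    {"dx":-0.2,"dy":0,"dz":0,"wx":0,"wy":0,"wz":0,"hand":4.0},
    {"dx":-0.2,"dy":0,"dz":0,"wx":0,"wy":0,"wz":0,"hand":4.0},
    {"dx":-0.2,"dy":0,"dz":0,"wx":0,"wy":0,"wz":0,"hand":5.5},
    {"dx":-0.2,"dy":0,"dz":0,"wx":0,"wy":0,"wz":0,"hand":8.0},
    {"dx":-0.2,"dy":0,"dz":0,"wx":0,"wy":0,"wz":0,"hand":8.7},
    {"dx":-0.2,"dy":0,"dz":0,"wx":0,"wy":0,"wz":0,"hand":8.7},
  ],
)

```text
time: 9.35
tool_pos: [0.5967, -0.0239, 0.0508]
eef_rot: [[-0.032, 0.002, 0.999], [-0.999, -0.001, -0.032], [0.001, -1.0, 0.002]]
ft_force: [-0.2, -0.1, 0.2]
finger_gap: 0.0816
```

Run:
```python
from h import *
st()
```

```text
t 9.35 p [ 0.5967 -0.0239  0.0508] F [-0.22 -0.09  0.18] Tq [-0.08  0.07  0.02] gap 0.0816
R [[-0.032, 0.002, 0.999], [-0.999, -0.001, -0.032], [0.001, -1.0, 0.002]] q [-0.49  0.64  0.64  1.85 -0.51  0.82  0.37]
```

Emit:
carry_out(
  increments=[
    {"dx":0,"dy":-3,"dz":0,"wx":0,"wy":0,"wz":0,"hand":8.7},
    {"dx":0,"dy":-7,"dz":0,"wx":0,"wy":0,"wz":0,"hand":8.7},
    {"dx":1,"dy":-12,"dz":0,"wx":0,"wy":0,"wz":0,"hand":8.7},
    {"dx":4,"dy":-15,"dz":-4,"wx":0,"wy":-2,"wz":0,"hand":8.7},
    {"dx":6,"dy":-15,"dz":-8,"wx":0,"wy":-4,"wz":0,"hand":8.7},
    {"dx":8,"dy":-15,"dz":-12,"wx":0,"wy":-6,"wz":0,"hand":8.7},
    {"dx":9,"dy":-15,"dz":-16,"wx":0,"wy":-8.3,"wz":0,"hand":8.7},
    {"dx":9,"dy":-15,"dz":-16,"wx":0,"wy":-8.3,"wz":0,"hand":8.7},
    {"dx":9,"dy":-15,"dz":-16,"wx":0,"wy":-8.3,"wz":0,"hand":8.7},
  ],
)

```text
time: 10.48
tool_pos: [0.4345, -0.1081, 0.201]
eef_rot: [[0.112, 0.004, 0.994], [-0.994, -0.001, 0.112], [0.001, -1.0, 0.004]]
ft_force: [1.1, 0.2, 0.9]
finger_gap: 0.0869
```

Run:
```python
from h import *
st()
c=robot.camera("wrist"); cv2.imwrite("pics/w6.png",c["color"][:,:,::-1]); t=robot.camera("top"); s=robot.camera("side")
import pickle; pickle.dump((c,t,s),open("w6.pkl","wb"))
crop(t,"t6.png",220,420,120,280,4); crop(s,"s6.png",260,440,120,300,3.3)
```

```text
t 10.47 p [ 0.4345 -0.1081  0.201 ] F [1.11 0.23 0.88] Tq [-0.09  0.09 -0.02] gap 0.0869
R [[0.112, 0.004, 0.994], [-0.994, -0.001, 0.112], [0.001, -1.0, 0.004]] q [-0.61  0.14  0.84  2.07 -0.13  0.97  0.41]
```

View pics/w6.png

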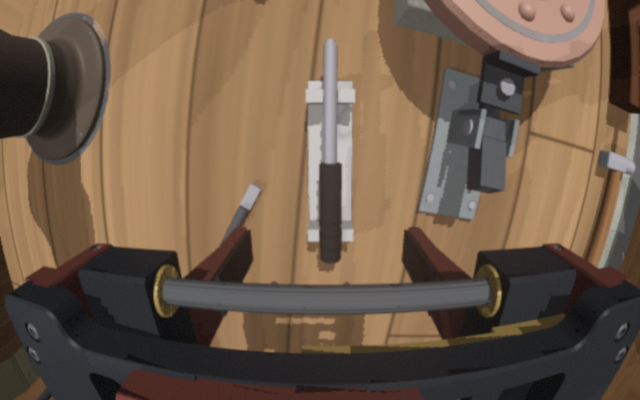

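View pics/t6.png

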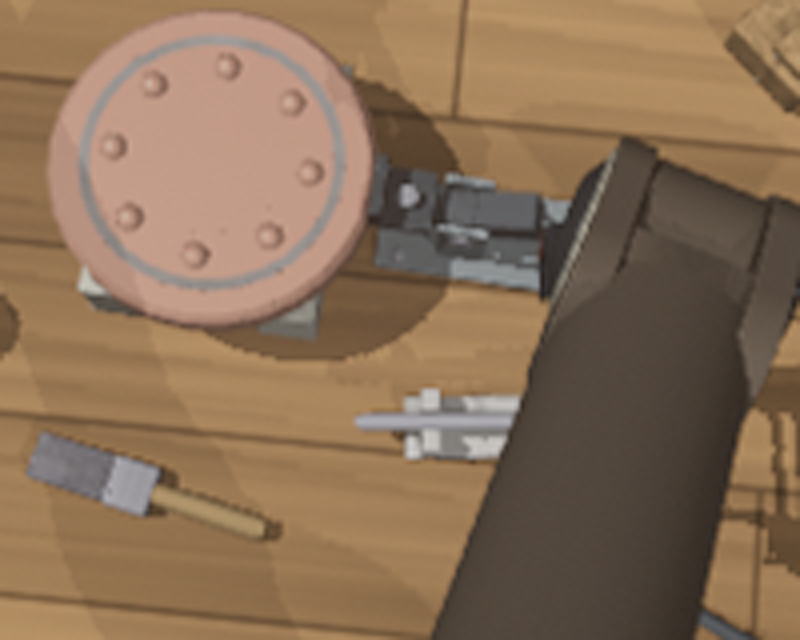

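View pics/s6.png

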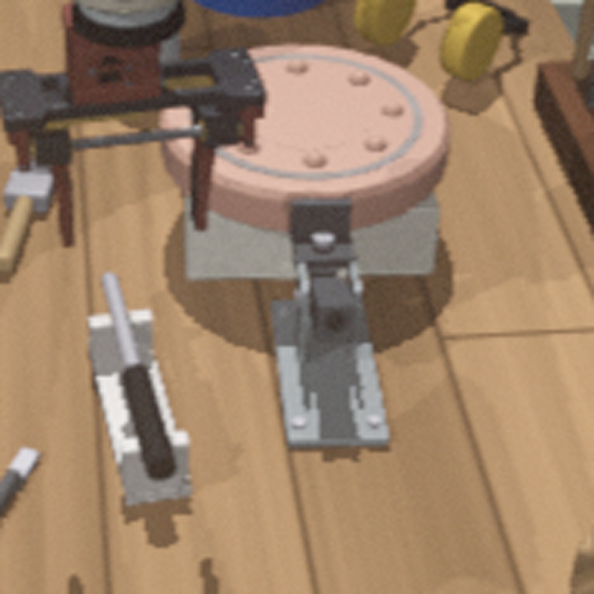

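Run:
```python
from h import *
import pickle
c,t,s=pickle.load(open("w6.pkl","rb"))
P=lambda n,p:print(n,np.round(p,4))
P("tip",onz(c,330,39,.042,True));P("bound",onz(c,330.5,164,.042,True));P("butt",onz(c,331,260,.042,True))
S=lambda x,y:(s,260+(x+.5)/3.3-.5,120+(y+.5)/3.3-.5)
P("tip",onz(*S(107,275),.042));P("boundary S",onz(*S(132,368),.042))
P("rear w",onz(c,419,213,.008,True));P("rear w",onz(c,474,220,.008,True))
P("rear S",onz(*S(290,442),.008));P("rear S",onz(*S(390,439),.008))
o=np.array([.597,-.027,0]);jx=np.array([.032,.9995,0]);jy=np.array([-.9995,.032,0])
P("exp rear",o-.11*jx+.04*jy);P("exp rear",o-.11*jx-.04*jy)
m=o+[0,0,.062]+.062*(-jx*np.cos(.34)+np.array([0,0,np.sin(.34)])); P("mouth",m)
u,v=proj(s,m); print("side crop",(u-260+.5)*3.3,(v-120+.5)*3.3, "wrist",proj(c,m,True))
u,v=proj(s,o-.11*jx+.04*jy+[0,0,.008]); print((u-260+.5)*3.3,(v-120+.5)*3.3)
```

```text
tip [0.4201 0.0473 0.042 ]
bound [ 0.4356 -0.0834  0.042 ]
butt [ 0.4489 -0.1917  0.042 ]
tip [0.4184 0.0452 0.042 ]
boundary S [ 0.4324 -0.0769  0.042 ]
rear w [ 0.5518 -0.1345  0.008 ]
rear w [ 0.631  -0.1359  0.008 ]
rear S [ 0.5515 -0.1355  0.008 ]
rear S [ 0.6298 -0.1386  0.008 ]
exp rear [ 0.5535 -0.1357  0.    ]
exp rear [ 0.6335 -0.1382  0.    ]
mouth [ 0.5951 -0.0854  0.0827]
side crop 341.5011464691086 324.63984343317236 wrist (np.float64(486.26629165130066), np.float64(192.17758997619558))
293.1052404130161 442.49954563195763
```

Emit:
carry_out(
  increments=[
    {"dx":0.2,"dy":5,"dz":0.2,"wx":0,"wy":-0.4,"wz":0,"hand":8.7},
    {"dx":0.4,"dy":10,"dz":0.4,"wx":0,"wy":-0.4,"wz":0,"hand":8.0},
    {"dx":0.4,"dy":14,"dz":0.4,"wx":0,"wy":-0.4,"wz":0,"hand":7.5},
    {"dx":0.4,"dy":16.5,"dz":0.4,"wx":0,"wy":-0.4,"wz":0,"hand":7},
    {"dx":0.4,"dy":17.8,"dz":0.4,"wx":0,"wy":-0.4,"wz":0,"hand":6.5},
    {"dx":0.4,"dy":17.8,"dz":0.4,"wx":0,"wy":-0.4,"wz":0,"hand":6},
    {"dx":0.4,"dy":17.8,"dz":0.4,"wx":0,"wy":-0.4,"wz":0,"hand":6},
  ],
)

```text
time: 11.5
tool_pos: [0.4401, -0.1123, 0.0233]
eef_rot: [[0.12, 0.004, 0.993], [-0.993, -0.002, 0.12], [0.003, -1.0, 0.003]]
ft_force: [0.5, 0.1, 0.0]
finger_gap: 0.0599
```

Run:
```python
from h import *
st()
c=robot.camera("wrist"); cv2.imwrite("pics/w7.png",c["color"][:,:,::-1])
```

```text
t 11.5 p [ 0.4401 -0.1123  0.0233] F [0.53 0.12 0.05] Tq [-0.08  0.02  0.05] gap 0.0599
R [[0.12, 0.004, 0.993], [-0.993, -0.002, 0.12], [0.003, -1.0, 0.003]] q [-0.35  0.49  0.62  2.21 -0.52  0.58  0.78]
```

View pics/w7.png

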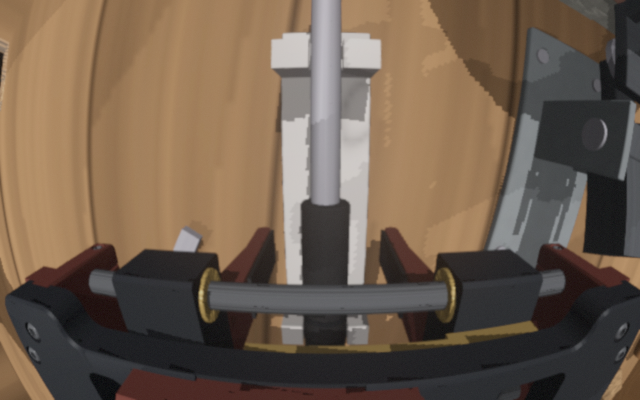

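Emit:
carry_out(
  increments=[
    {"dx":0,"dy":0,"dz":0,"wx":0,"wy":0,"wz":0,"hand":4},
    {"dx":0,"dy":0,"dz":0,"wx":0,"wy":0,"wz":0,"hand":2.5},
    {"dx":0,"dy":0,"dz":0,"wx":0,"wy":0,"wz":0,"hand":1.5},
    {"dx":0,"dy":0,"dz":0,"wx":0,"wy":0,"wz":0,"hand":1.5},
    {"dx":0,"dy":0,"dz":0,"wx":0,"wy":0,"wz":0,"hand":1.5},
    {"dx":0,"dy":0,"dz":0,"wx":0,"wy":0,"wz":0,"hand":1.5},
  ],
  grip_force=45,
)

```text
time: 12.3
tool_pos: [0.4401, -0.1122, 0.0235]
eef_rot: [[0.12, 0.004, 0.993], [-0.993, -0.002, 0.12], [0.002, -1.0, 0.004]]
ft_force: [-0.3, 1.2, 3.2]
finger_gap: 0.0232
```

Run:
```python
from h import *
st()
```

```text
t 12.3 p [ 0.4401 -0.1122  0.0235] F [-0.3   1.18  3.15] Tq [ 0.03  0.28 -0.04] gap 0.0232
R [[0.12, 0.004, 0.993], [-0.993, -0.002, 0.12], [0.002, -1.0, 0.004]] q [-0.35  0.49  0.62  2.21 -0.52  0.58  0.78]
```

```bash
cat >> h.py <<'E'
JA=88.2; Pv=np.array([.597,-.027,.062]); L=.160
def barpose(tipdist,ang=.34,za=None,Pv=None,L=L):
    """TCP pose with bar tip at tipdist from the pivot on the hole axis"""
    Pv=globals()['Pv'] if Pv is None else Pv
    a=np.radians(JA); jx=np.array([np.cos(a),np.sin(a),0]); h=jx*np.cos(ang)-np.array([0,0,np.sin(ang)])
    M=pose(JA-90,-np.degrees(ang)); g=Pv-(tipdist+L)*h
    return g+.0187*M[:,1],M
E
python3 - <<'E'
from h import *
p,M=barpose(.112); print(p,np.round(M,3).tolist()); inc(p,M)
E
```

```text
[ 0.58874948 -0.28953587  0.13507898] [[-0.03, -0.01, 1.0], [-0.942, -0.333, -0.031], [0.333, -0.943, 0.0]]
inc cm [ 19.41 -11.07  12.68] deg [ -1.69   8.55 -19.33]
```

Emit:
carry_out(
  increments=[
    {"dx":0,"dy":-3,"dz":0,"wx":0,"wy":0,"wz":0,"hand":1.5},
    {"dx":0,"dy":-7,"dz":0,"wx":0,"wy":0,"wz":0,"hand":1.5},
    {"dx":3,"dy":-11,"dz":0,"wx":0,"wy":0,"wz":0,"hand":1.5},
    {"dx":7,"dy":-13,"dz":0,"wx":0,"wy":0,"wz":0,"hand":1.5},
    {"dx":11,"dy":-14,"dz":0,"wx":0,"wy":0,"wz":-5,"hand":1.5},
    {"dx":15,"dy":-14,"dz":1,"wx":0,"wy":2,"wz":-10,"hand":1.5},
    {"dx":19,"dy":-13,"dz":4,"wx":-0.8,"wy":4,"wz":-15,"hand":1.5},
    {"dx":19.4,"dy":-12,"dz":8,"wx":-1.3,"wy":6,"wz":-19.3,"hand":1.5},
    {"dx":19.4,"dy":-11.5,"dz":11,"wx":-1.7,"wy":8.5,"wz":-19.3,"hand":1.5},
    {"dx":19.4,"dy":-11.1,"dz":12.7,"wx":-1.7,"wy":8.5,"wz":-19.3,"hand":1.5},
    {"dx":19.4,"dy":-11.1,"dz":12.7,"wx":-1.7,"wy":8.5,"wz":-19.3,"hand":1.5},
    {"dx":19.4,"dy":-11.1,"dz":12.7,"wx":-1.7,"wy":8.5,"wz":-19.3,"hand":1.5},
  ],
)

```text
time: 13.8
tool_pos: [0.5873, -0.2904, 0.1358]
eef_rot: [[-0.03, -0.011, 0.999], [-0.943, -0.333, -0.032], [0.333, -0.943, -0.001]]
ft_force: [0.0, -0.6, -1.8]
finger_gap: 0.0231
```

Run:
```python
from h import *
st(); p,M=barpose(.112); inc(p,M)
c=robot.camera("wrist"); cv2.imwrite("pics/w8.png",c["color"][:,:,::-1]); t=robot.camera("top"); s=robot.camera("side")
import pickle; pickle.dump((c,t,s),open("w8.pkl","wb"))
crop(t,"t8.png",300,460,120,240,5); crop(s,"s8.png",300,440,180,340,3.7)
```

```text
t 13.8 p [ 0.5873 -0.2904  0.1358] F [ 0.05 -0.58 -1.82] Tq [ 0.28  0.09 -0.  ] gap 0.0231
R [[-0.03, -0.011, 0.999], [-0.943, -0.333, -0.032], [0.333, -0.943, -0.001]] q [-0.4   0.66  0.9   1.77 -0.25  0.82  0.48]
inc cm [-0.11  0.04  0.14] deg [ 0.05 -0.03 -0.04]
```

View pics/w8.png

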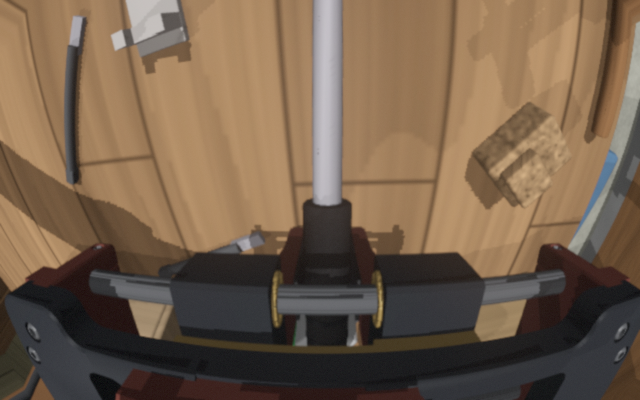

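View pics/t8.png

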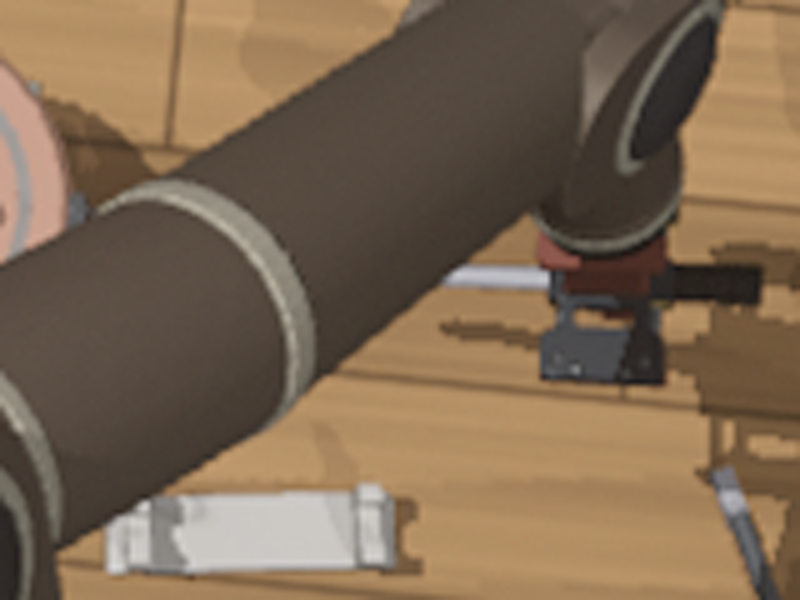

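View pics/s8.png

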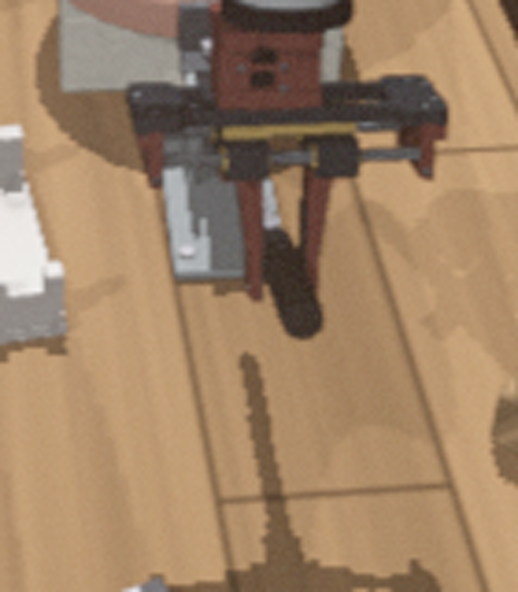

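Run:
```python
from h import *
import pickle
c,t,s=pickle.load(open("w6.pkl","rb"))
crop(c,"w6z.png",400,540,30,230,3); crop(s,"s6z.png",330,390,190,260,8); crop(t,"t6z.png",305,365,150,200,12)
im=None
```

```text
(no output)
```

View pics/w6z.png

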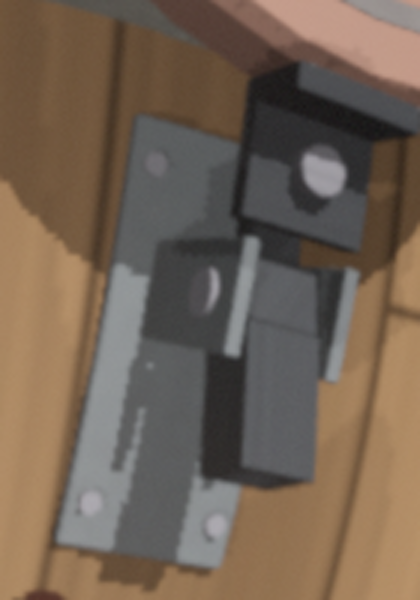

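View pics/s6z.png

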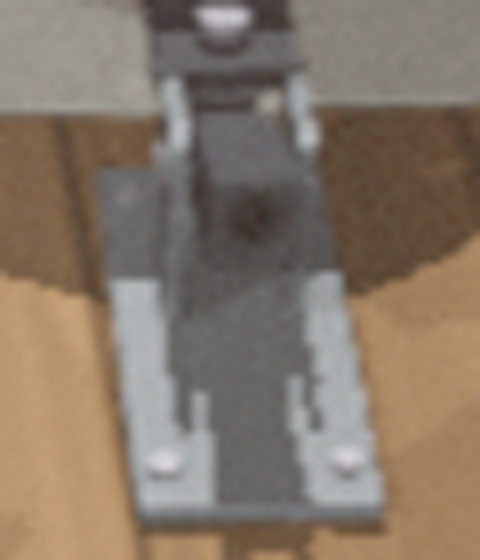

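View pics/t6z.png

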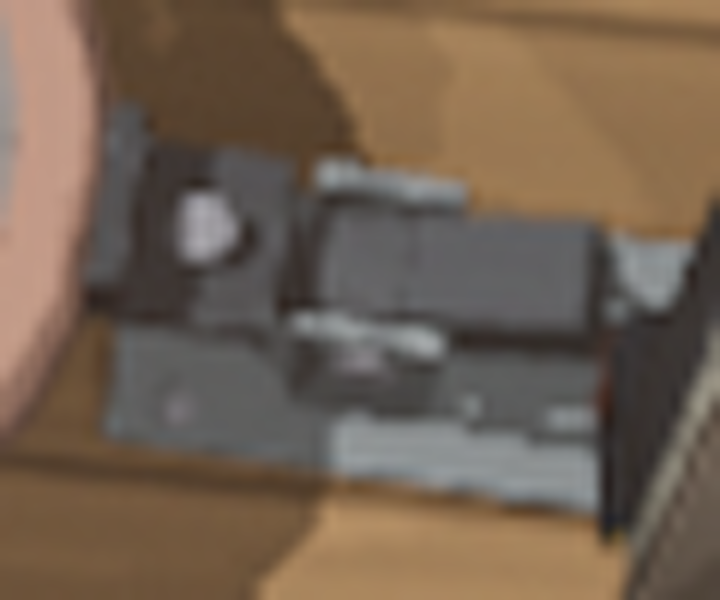

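Run:
```python
from h import *
import pickle
c,t,s=pickle.load(open("w6.pkl","rb"))
P=lambda n,p:print(n,np.round(p,4))
W=lambda x,y,z:onz(c,400+(x+.5)/3-.5,30+(y+.5)/3-.5,z,True)
S=lambda x,y,z:onz(s,330+(x+.5)/8-.5,190+(y+.5)/8-.5,z)
T=lambda x,y,z:onz(t,305+(x+.5)/12-.5,150+(y+.5)/12-.5,z)
z=.0968
for n,a,b in (("W",W(245,470,z),W(313,484,z)),("T",T(588,328,z),T(600,222,z)),("S",S(203,182,z),S(298,183,z))):
    P(n+" block rear",(a+b)/2); print(np.linalg.norm(a-b),np.degrees(np.arctan2(*(b-a)[[1,0]])))
P("hole S",S(255,216,.0827))
P("boss T",T(207,226,.09));P("boss W",W(324,171,.09));P("boss S",S(222,17,.09))
P("cheek T mid",(T(318,175,.085)+T(465,192,.085)+T(295,320,.085)+T(445,345,.085))/4)
P("cheek W mid",(W(251,238,.085)+W(234,356,.085)+W(350,270,.085)+W(331,380,.085))/4)
P("base W",(W(57,542,.008)+W(220,568,.008))/2);P("base edge T front",T(105,437,.008));P("base edge T",T(595,510,.008));P("base S",(S(140,512,.008)+S(383,510,.008))/2)
a=np.radians(JA); jx=np.array([np.cos(a),np.sin(a),0]); jy=np.array([-jx[1],jx[0],0])
P("exp block rear",Pv-.0535*jx);P("exp base rear",Pv-.11*jx);P("exp base front left",Pv+.07*jx+.04*jy);P("exp base edge",Pv-.08*jx+.04*jy)
```

```text
W block rear [ 0.5935 -0.0788  0.0968]
0.02781352629157884 -2.340286260215029
T block rear [ 0.5933 -0.0792  0.0968]
0.02917418721275262 -1.6408692383743975
S block rear [ 0.5897 -0.0801  0.0968]
0.03036651010941486 -5.57925347388776
hole S [ 0.592  -0.0798  0.0827]
boss T [0.5983 0.0233 0.09  ]
boss W [0.5971 0.0234 0.09  ]
boss S [0.5956 0.0187 0.09  ]
cheek T mid [ 0.5958 -0.0234  0.085 ]
cheek W mid [ 0.5948 -0.0247  0.085 ]
base W [ 0.5899 -0.1329  0.008 ]
base edge T front [0.5589 0.0467 0.008 ]
base edge T [ 0.5519 -0.092   0.008 ]
base S [ 0.5893 -0.1381  0.008 ]
exp block rear [ 0.5953 -0.0805  0.062 ]
exp base rear [ 0.5935 -0.1369  0.062 ]
exp base front left [0.5592 0.0442 0.062 ]
exp base edge [ 0.5545 -0.1057  0.062 ]
```

```bash
sed -i 's/^JA=88.2; Pv=.*$/JA=87.5; Pv=np.array([.596,-.0255,.062]); L=.1595/' h.py
python3 - <<'E'
from h import *
p,M=barpose(.078); inc(p,M)
E
```

```text
inc cm [-3.66  0.03 -0.31] deg [-0.24  0.63 -0.06]
```

Emit:
carry_out(
  increments=[
    {"dx":-0.5,"dy":0,"dz":-0.2,"wx":-0.2,"wy":0.6,"wz":0,"hand":1.5},
    {"dx":-1.5,"dy":0,"dz":-0.3,"wx":-0.2,"wy":0.6,"wz":0,"hand":1.5},
    {"dx":-2.7,"dy":0,"dz":-0.3,"wx":-0.2,"wy":0.6,"wz":0,"hand":1.5},
    {"dx":-3.66,"dy":0.03,"dz":-0.31,"wx":-0.2,"wy":0.6,"wz":0,"hand":1.5},
    {"dx":-3.66,"dy":0.03,"dz":-0.31,"wx":-0.2,"wy":0.6,"wz":0,"hand":1.5},
    {"dx":-3.66,"dy":0.03,"dz":-0.31,"wx":-0.2,"wy":0.6,"wz":0,"hand":1.5},
  ],
)

```text
time: 14.7
tool_pos: [0.586, -0.2556, 0.1237]
eef_rot: [[-0.041, -0.014, 0.999], [-0.942, -0.333, -0.043], [0.333, -0.943, 0.001]]
ft_force: [-0.6, -0.4, -1.6]
finger_gap: 0.0233
```

Run:
```python
from h import *
st(); p,M=barpose(.078); inc(p,M)
t=robot.camera("top"); s=robot.camera("side");c=robot.camera("wrist")
import pickle; pickle.dump((c,t,s),open("w9.pkl","wb"))
crop(t,"t9.png",300,420,130,230,6.5); crop(s,"s9.png",330,420,180,280,6);cv2.imwrite("pics/w9.png",c["color"][:,:,::-1])
```

```text
t 14.7 p [ 0.586  -0.2556  0.1237] F [-0.61 -0.45 -1.57] Tq [ 0.3  -0.03 -0.01] gap 0.0233
R [[-0.041, -0.014, 0.999], [-0.942, -0.333, -0.043], [0.333, -0.943, 0.001]] q [-0.47  0.67  0.91  1.8  -0.25  0.81  0.42]
inc cm [-0.02  0.   -0.01] deg [-0.05  0.04 -0.04]
```

View pics/t9.png

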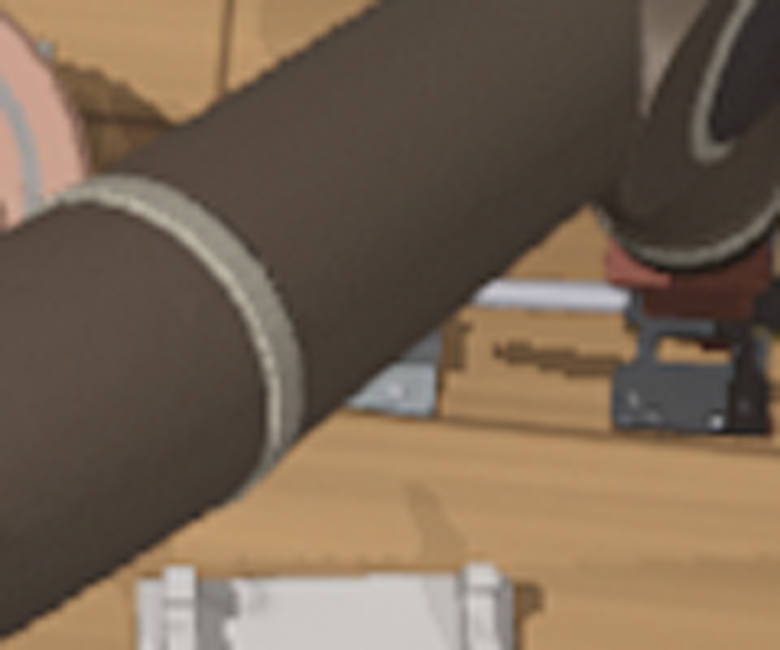

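View pics/s9.png

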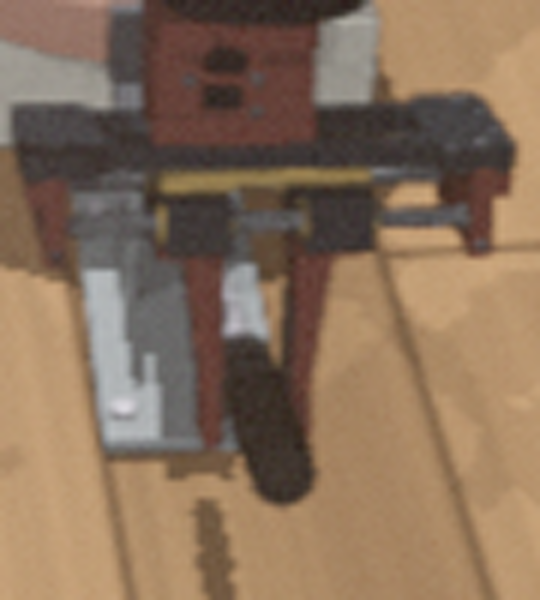

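View pics/w9.png

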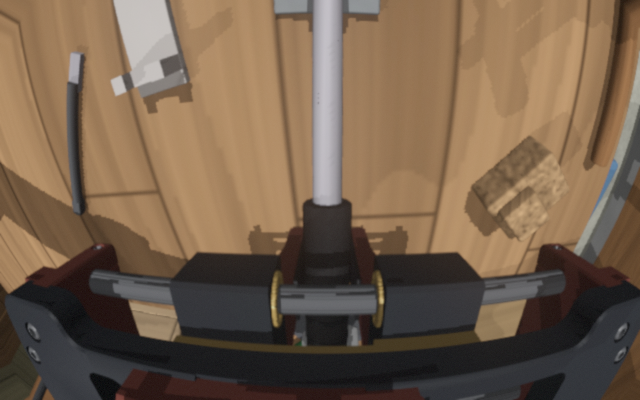

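Emit:
carry_out(
  increments=[
    {"dx":-0.8,"dy":0,"dz":0,"wx":0,"wy":0,"wz":0,"hand":1.5},
    {"dx":-1.5,"dy":0,"dz":0,"wx":0,"wy":0,"wz":0,"hand":1.5},
    {"dx":-2.0,"dy":0,"dz":0,"wx":0,"wy":0,"wz":0,"hand":1.5},
    {"dx":-2.4,"dy":0,"dz":0,"wx":0,"wy":0,"wz":0,"hand":1.5},
    {"dx":-2.4,"dy":0,"dz":0,"wx":0,"wy":0,"wz":0,"hand":1.5},
  ],
)

```text
time: 15.48
tool_pos: [0.587, -0.2329, 0.1156]
eef_rot: [[-0.041, -0.014, 0.999], [-0.942, -0.332, -0.043], [0.333, -0.943, 0.001]]
ft_force: [-0.0, -0.2, -1.4]
finger_gap: 0.0231
```

Run:
```python
from h import *
st(); p,M=barpose(.012); inc(p,M)
c=robot.camera("wrist");cv2.imwrite("pics/w10.png",c["color"][:,:,::-1])
```

```text
t 15.47 p [ 0.587  -0.2329  0.1156] F [-0.04 -0.19 -1.42] Tq [0.29 0.06 0.03] gap 0.0231
R [[-0.041, -0.014, 0.999], [-0.942, -0.332, -0.043], [0.333, -0.943, 0.001]] q [-0.51  0.67  0.91  1.82 -0.26  0.8   0.39]
inc cm [-4.21  0.01  0.  ] deg [-0.04  0.03 -0.05]
```

View pics/w10.png

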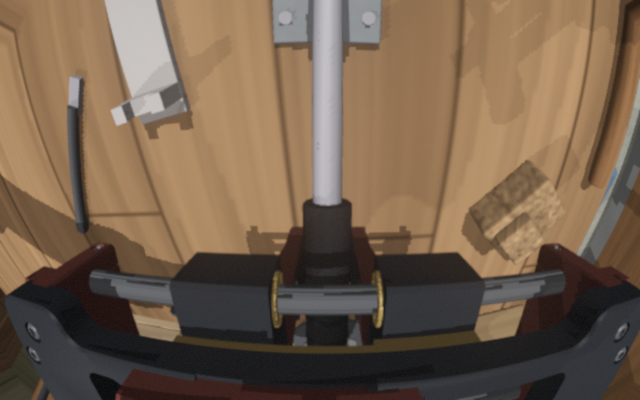

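Emit:
carry_out(
  increments=[
    {"dx":-0.5,"dy":0,"dz":0,"wx":0,"wy":0,"wz":0,"hand":1.5},
    {"dx":-1.0,"dy":0,"dz":0,"wx":0,"wy":0,"wz":0,"hand":1.5},
    {"dx":-1.5,"dy":0,"dz":0,"wx":0,"wy":0,"wz":0,"hand":1.5},
    {"dx":-2.0,"dy":0,"dz":0,"wx":0,"wy":0,"wz":0,"hand":1.5},
    {"dx":-2.0,"dy":0,"dz":0,"wx":0,"wy":0,"wz":0,"hand":1.5},
  ],
)

```text
time: 16.15
tool_pos: [0.5878, -0.2138, 0.1089]
eef_rot: [[-0.04, -0.014, 0.999], [-0.942, -0.332, -0.042], [0.333, -0.943, 0.0]]
ft_force: [0.2, 0.2, -1.3]
finger_gap: 0.0227
```

Run:
```python
from h import *
st(); p,M=barpose(.012); inc(p,M)
c=robot.camera("wrist");cv2.imwrite("pics/w11.png",c["color"][:,:,::-1])
```

```text
t 16.15 p [ 0.5878 -0.2138  0.1089] F [ 0.23  0.19 -1.25] Tq [ 0.26  0.01 -0.01] gap 0.0227
R [[-0.04, -0.014, 0.999], [-0.942, -0.332, -0.042], [0.333, -0.943, 0.0]] q [-0.54  0.68  0.91  1.83 -0.26  0.8   0.36]
inc cm [-2.18  0.01 -0.  ] deg [-0.05  0.06 -0.05]
```

View pics/w11.png

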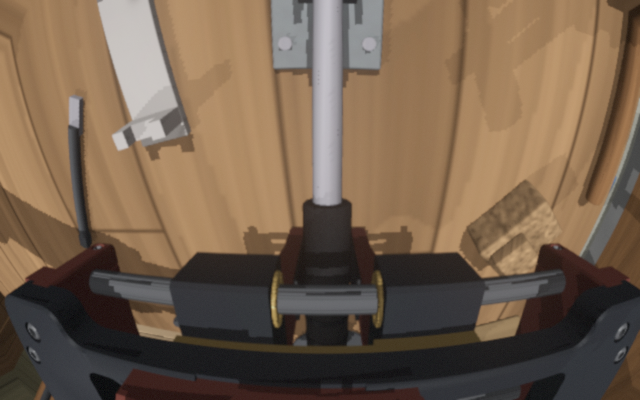

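Emit:
carry_out(
  increments=[
    {"dx":-0.5,"dy":0,"dz":0,"wx":0,"wy":0,"wz":0,"hand":1.5},
    {"dx":-1.0,"dy":0,"dz":0,"wx":0,"wy":0,"wz":0,"hand":1.5},
    {"dx":-1.5,"dy":0,"dz":0,"wx":0,"wy":0,"wz":0,"hand":1.5},
    {"dx":-1.8,"dy":0,"dz":0,"wx":0,"wy":0,"wz":0,"hand":1.5},
    {"dx":-1.9,"dy":0,"dz":0,"wx":0,"wy":0,"wz":0,"hand":1.5},
  ],
)

```text
time: 16.82
tool_pos: [0.5886, -0.196, 0.1026]
eef_rot: [[-0.04, -0.014, 0.999], [-0.942, -0.333, -0.042], [0.333, -0.943, 0.0]]
ft_force: [0.1, 0.6, -1.2]
finger_gap: 0.0234
```

Run:
```python
from h import *
st(); p,M=barpose(.012); inc(p,M)
c=robot.camera("wrist");cv2.imwrite("pics/w12.png",c["color"][:,:,::-1])
```

```text
t 16.82 p [ 0.5886 -0.196   0.1026] F [ 0.08  0.57 -1.19] Tq [ 0.26  0.03 -0.01] gap 0.0234
R [[-0.04, -0.014, 0.999], [-0.942, -0.333, -0.042], [0.333, -0.943, 0.0]] q [-0.57  0.69  0.91  1.84 -0.27  0.79  0.34]
inc cm [-0.29  0.01 -0.  ] deg [-0.05  0.05 -0.03]
```

View pics/w12.png

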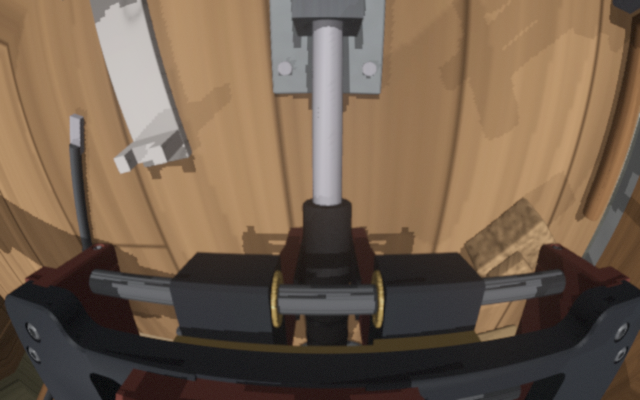

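Emit:
carry_out(
  increments=[
    {"dx":-0.1,"dy":0,"dz":0,"wx":0,"wy":0,"wz":0,"hand":1.5},
    {"dx":-0.2,"dy":0,"dz":0,"wx":0,"wy":0,"wz":0,"hand":1.5},
    {"dx":-0.25,"dy":0,"dz":0,"wx":0,"wy":0,"wz":0,"hand":1.5},
    {"dx":-0.25,"dy":0,"dz":0,"wx":0,"wy":0,"wz":0,"hand":1.5},
  ],
)

```text
time: 17.38
tool_pos: [0.5887, -0.1937, 0.1018]
eef_rot: [[-0.04, -0.014, 0.999], [-0.942, -0.333, -0.043], [0.333, -0.943, 0.0]]
ft_force: [0.1, 0.2, -1.2]
finger_gap: 0.023
```

Emit:
carry_out(
  increments=[
    {"dx":-0.05,"dy":0,"dz":0,"wx":0,"wy":0,"wz":0,"hand":1.5},
    {"dx":-0.1,"dy":0,"dz":0,"wx":0,"wy":0,"wz":0,"hand":1.5},
    {"dx":-0.1,"dy":0,"dz":0,"wx":0,"wy":0,"wz":0,"hand":1.5},
  ],
)

```text
time: 17.75
tool_pos: [0.5887, -0.1934, 0.1017]
eef_rot: [[-0.041, -0.014, 0.999], [-0.942, -0.333, -0.043], [0.334, -0.943, 0.001]]
ft_force: [-0.2, -3.1, 0.3]
finger_gap: 0.0233
```

Emit:
carry_out(
  increments=[
    {"dx":-0.1,"dy":0,"dz":0,"wx":0,"wy":0,"wz":0,"hand":1.5},
    {"dx":-0.15,"dy":0,"dz":0,"wx":0,"wy":0,"wz":0,"hand":1.5},
    {"dx":-0.15,"dy":0,"dz":0,"wx":0,"wy":0,"wz":0,"hand":1.5},
  ],
)

```text
time: 18.12
tool_pos: [0.5886, -0.1933, 0.1017]
eef_rot: [[-0.042, -0.014, 0.999], [-0.941, -0.335, -0.044], [0.335, -0.942, 0.001]]
ft_force: [0.2, -6.1, 1.4]
finger_gap: 0.0227
```

Run:
```python
from h import *
st(); p,M=barpose(.012); inc(p,M)
c=robot.camera("wrist");cv2.imwrite("pics/w13.png",c["color"][:,:,::-1])
t=robot.camera("top");s=robot.camera("side");crop(s,"s13.png",300,420,130,280,4)
```

```text
t 18.12 p [ 0.5886 -0.1933  0.1017] F [ 0.15 -6.1   1.43] Tq [-0.95  0.17 -0.02] gap 0.0227
R [[-0.042, -0.014, 0.999], [-0.941, -0.335, -0.044], [0.335, -0.942, 0.001]] q [-0.58  0.69  0.91  1.84 -0.27  0.79  0.33]
inc cm [-0.01  0.01  0.01] deg [-0.06 -0.03  0.1 ]
```

View pics/w13.png

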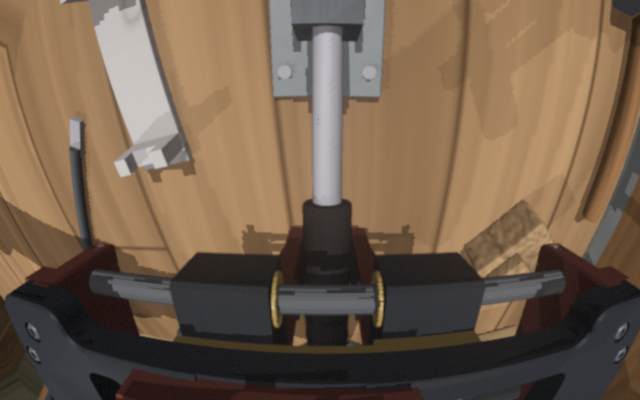

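View pics/s13.png

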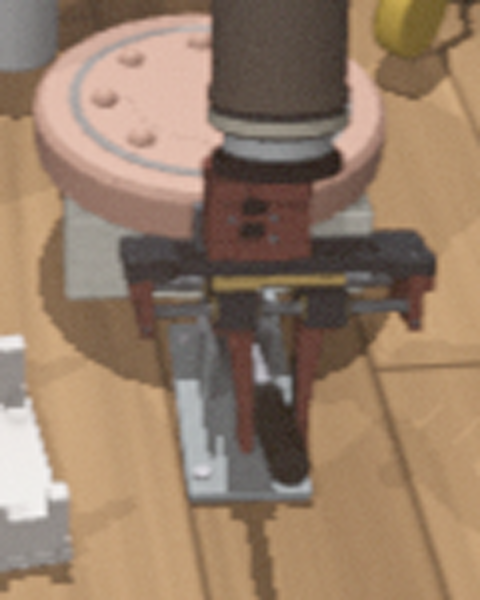

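```bash
cat >> h.py <<'E'
def arc(thetas,td=.0115):
    for th in thetas:
        p,M=barpose(td,th); s=robot.state(); Rm=np.array(s["eef_rot"]); d=Rm.T@(p-np.array(s["tool_pos"]))*100
        w=np.degrees(R.from_matrix(Rm.T@M).as_rotvec()); print(round(th,3),np.round(d,2),np.round(w,2))
E
python3 - <<'E'
from h import *
arc(np.arange(.30,-.17,-.04))
E
```

```text
0.3 [-0.15  0.7   0.01] [-0.06 -0.03  2.39]
0.26 [-0.27  1.37  0.  ] [-0.06 -0.03  4.68]
0.22 [-0.42  2.05  0.  ] [-0.06 -0.03  6.97]
0.18 [-0.59  2.71  0.  ] [-0.07 -0.03  9.26]
0.14 [-0.78  3.37  0.  ] [-0.07 -0.03 11.55]
0.1 [-1.01  4.02  0.  ] [-0.07 -0.03 13.85]
0.06 [-1.26  4.66  0.  ] [-0.07 -0.03 16.14]
0.02 [-1.53  5.3  -0.  ] [-0.07 -0.02 18.43]
-0.02 [-1.83  5.91 -0.  ] [-7.000e-02 -2.000e-02  2.072e+01]
-0.06 [-2.15  6.52 -0.  ] [-7.000e-02 -2.000e-02  2.301e+01]
-0.1 [-2.5   7.11 -0.  ] [-7.000e-02 -2.000e-02  2.531e+01]
-0.14 [-2.87  7.69 -0.  ] [-7.00e-02 -2.00e-02  2.76e+01]
```

Emit:
carry_out(
  increments=[
    {"dx":-0.12,"dy":0.7,"dz":0,"wx":0,"wy":0,"wz":2.4,"hand":1.5},
    {"dx":-0.25,"dy":1.37,"dz":0,"wx":0,"wy":0,"wz":4.7,"hand":1.5},
    {"dx":-0.4,"dy":2.05,"dz":0,"wx":0,"wy":0,"wz":7,"hand":1.5},
    {"dx":-0.57,"dy":2.7,"dz":0,"wx":0,"wy":0,"wz":9.3,"hand":1.5},
    {"dx":-0.57,"dy":2.7,"dz":0,"wx":0,"wy":0,"wz":9.3,"hand":1.5},
  ],
)

```text
time: 18.9
tool_pos: [0.5885, -0.1971, 0.0745]
eef_rot: [[-0.045, -0.006, 0.999], [-0.983, -0.177, -0.045], [0.177, -0.984, 0.002]]
ft_force: [-0.2, -0.1, 2.6]
finger_gap: 0.0234
```

Run:
```python
from h import *
st(); arc([.18]); c=robot.camera("wrist");cv2.imwrite("pics/w14.png",c["color"][:,:,::-1])
```

```text
t 18.9 p [ 0.5885 -0.1971  0.0745] F [-0.24 -0.14  2.58] Tq [0.01 0.23 0.05] gap 0.0234
R [[-0.045, -0.006, 0.999], [-0.983, -0.177, -0.045], [0.177, -0.984, 0.002]] q [-0.39  0.67  0.77  1.83 -0.38  0.8   0.47]
0.18 [-0.03  0.03 -0.  ] [-0.08 -0.1  -0.1 ]
```

View pics/w14.png

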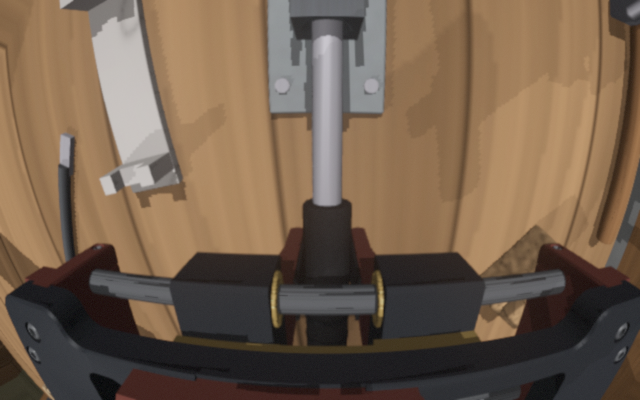

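Run:
```python
from h import *
arc(np.arange(.14,-.17,-.04),.011)
```

```text
0.14 [-0.17  0.72 -0.01] [-0.08 -0.06  2.26]
0.1 [-0.28  1.4  -0.01] [-0.09 -0.05  4.55]
0.06 [-0.43  2.07 -0.01] [-0.09 -0.05  6.85]
0.02 [-0.6   2.73 -0.01] [-0.09 -0.05  9.14]
-0.02 [-0.79  3.39 -0.02] [-0.09 -0.05 11.43]
-0.06 [-1.01  4.04 -0.02] [-0.09 -0.05 13.72]
-0.1 [-1.26  4.68 -0.02] [-0.09 -0.05 16.01]
-0.14 [-1.53  5.31 -0.02] [-0.09 -0.04 18.3 ]
```

Emit:
carry_out(
  increments=[
    {"dx":-0.15,"dy":0.7,"dz":0,"wx":0,"wy":0,"wz":2.3,"hand":1.5},
    {"dx":-0.28,"dy":1.4,"dz":0,"wx":0,"wy":0,"wz":4.6,"hand":1.5},
    {"dx":-0.43,"dy":2.07,"dz":0,"wx":0,"wy":0,"wz":6.9,"hand":1.5},
    {"dx":-0.6,"dy":2.73,"dz":0,"wx":0,"wy":0,"wz":9.1,"hand":1.5},
    {"dx":-0.8,"dy":3.4,"dz":0,"wx":0,"wy":0,"wz":11.4,"hand":1.5},
    {"dx":-0.8,"dy":3.4,"dz":0,"wx":0,"wy":0,"wz":11.4,"hand":1.5},
  ],
)

```text
time: 19.7
tool_pos: [0.5892, -0.1955, 0.0404]
eef_rot: [[-0.044, 0.003, 0.999], [-0.999, 0.019, -0.045], [-0.02, -1.0, 0.002]]
ft_force: [-1.8, -0.3, 7.3]
finger_gap: 0.0231
```

Run:
```python
from h import *
st(); arc([-.06,-.1,-.14,-.18],.011); s=robot.camera("side"); crop(s,"s15.png",300,420,130,280,4)
t=robot.camera("top"); crop(t,"t15.png",220,380,110,230,5)
```

```text
t 19.7 p [ 0.5892 -0.1955  0.0404] F [-1.83 -0.33  7.34] Tq [0.01 0.38 0.15] gap 0.0231
R [[-0.044, 0.003, 0.999], [-0.999, 0.019, -0.045], [-0.02, -1.0, 0.002]] q [-0.17  0.68  0.61  1.79 -0.53  0.84  0.66]
-0.06 [-0.09  0.73 -0.07] [-0.14 -0.05  2.32]
-0.1 [-0.21  1.41 -0.07] [-0.14 -0.04  4.61]
-0.14 [-0.35  2.08 -0.07] [-0.14 -0.04  6.9 ]
-0.18 [-0.52  2.74 -0.07] [-0.14 -0.04  9.19]
```

View pics/s15.png

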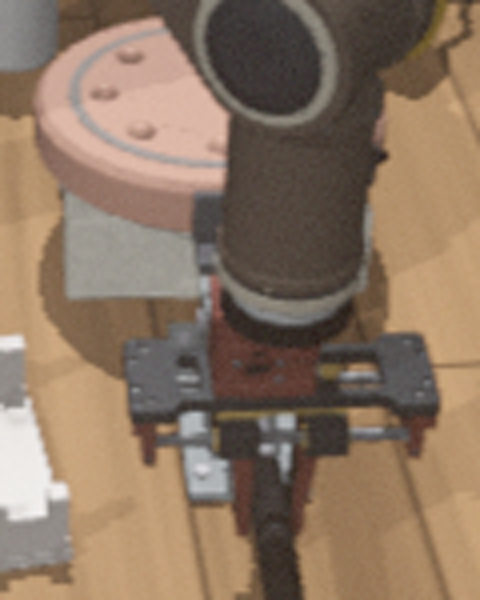

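View pics/t15.png

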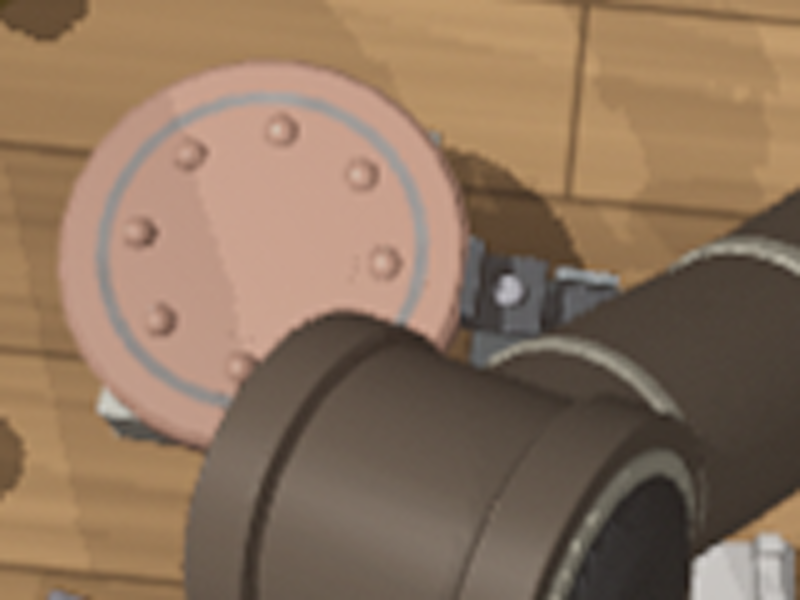

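Emit:
carry_out(
  increments=[
    {"dx":-0.05,"dy":0.4,"dz":0,"wx":0,"wy":0,"wz":1.2,"hand":1.5},
    {"dx":-0.09,"dy":0.73,"dz":0,"wx":0,"wy":0,"wz":2.3,"hand":1.5},
    {"dx":-0.15,"dy":1.05,"dz":0,"wx":0,"wy":0,"wz":3.5,"hand":1.5},
    {"dx":-0.21,"dy":1.4,"dz":0,"wx":0,"wy":0,"wz":4.6,"hand":1.5},
    {"dx":-0.21,"dy":1.4,"dz":0,"wx":0,"wy":0,"wz":4.6,"hand":1.5},
  ],
)

```text
time: 20.42
tool_pos: [0.5897, -0.1933, 0.0274]
eef_rot: [[-0.043, 0.007, 0.999], [-0.994, 0.098, -0.043], [-0.098, -0.995, 0.003]]
ft_force: [-3.4, -0.3, 9.0]
finger_gap: 0.0231
```

Run:
```python
from h import *
st(); arc([-.1,-.12,-.14,-.16,-.18],.011)
```

```text
t 20.43 p [ 0.5897 -0.1933  0.0274] F [-3.36 -0.32  9.04] Tq [-0.02  0.66  0.28] gap 0.0231
R [[-0.043, 0.007, 0.999], [-0.994, 0.098, -0.043], [-0.098, -0.995, 0.003]] q [-0.08  0.7   0.55  1.77 -0.59  0.87  0.73]
-0.1 [-0.   0.1 -0.1] [-0.15  0.03  0.11]
-0.12 [-0.04  0.44 -0.1 ] [-0.15  0.03  1.26]
-0.14 [-0.09  0.78 -0.1 ] [-0.15  0.03  2.4 ]
-0.16 [-0.15  1.12 -0.1 ] [-0.15  0.03  3.55]
-0.18 [-0.21  1.46 -0.1 ] [-0.15  0.04  4.69]
```

Emit:
carry_out(
  increments=[
    {"dx":-0.02,"dy":0.2,"dz":-0.08,"wx":0,"wy":0,"wz":0.6,"hand":1.5},
    {"dx":-0.04,"dy":0.44,"dz":-0.1,"wx":0,"wy":0,"wz":1.3,"hand":1.5},
    {"dx":-0.06,"dy":0.6,"dz":-0.1,"wx":0,"wy":0,"wz":1.8,"hand":1.5},
    {"dx":-0.06,"dy":0.6,"dz":-0.1,"wx":0,"wy":0,"wz":1.8,"hand":1.5},
  ],
)

```text
time: 20.92
tool_pos: [0.59, -0.1923, 0.0237]
eef_rot: [[-0.041, 0.011, 0.999], [-0.991, 0.128, -0.042], [-0.128, -0.992, 0.005]]
ft_force: [-4.2, -0.6, 19.2]
finger_gap: 0.0229
```

Run:
```python
from h import *
st(); arc([-.12,-.14,-.16,-.18],.011)
c=robot.camera("wrist"); cv2.imwrite("pics/w16.png",c["color"][:,:,::-1]);t=robot.camera("top"); crop(t,"t16.png",220,380,110,230,5)
```

```text
t 20.93 p [ 0.59   -0.1923  0.0237] F [-4.21 -0.65 19.22] Tq [0.34 0.87 0.33] gap 0.0229
R [[-0.041, 0.011, 0.999], [-0.991, 0.128, -0.042], [-0.128, -0.992, 0.005]] q [-0.05  0.71  0.53  1.77 -0.61  0.88  0.76]
-0.12 [ 0.03  0.07 -0.13] [-0.28  0.1  -0.5 ]
-0.14 [-0.01  0.41 -0.13] [-0.28  0.11  0.64]
-0.16 [-0.06  0.75 -0.13] [-0.28  0.11  1.79]
-0.18 [-0.11  1.09 -0.14] [-0.28  0.11  2.93]
```

View pics/w16.png

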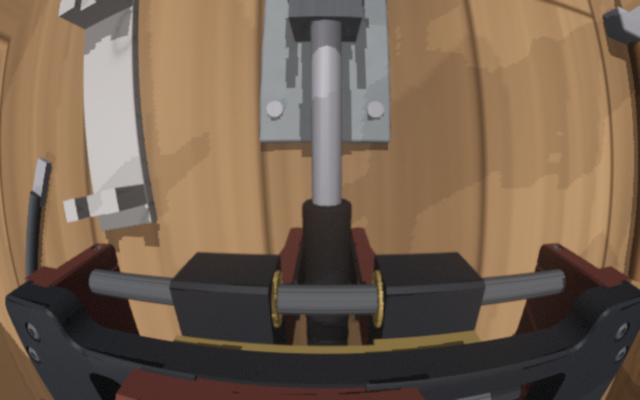

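View pics/t16.png

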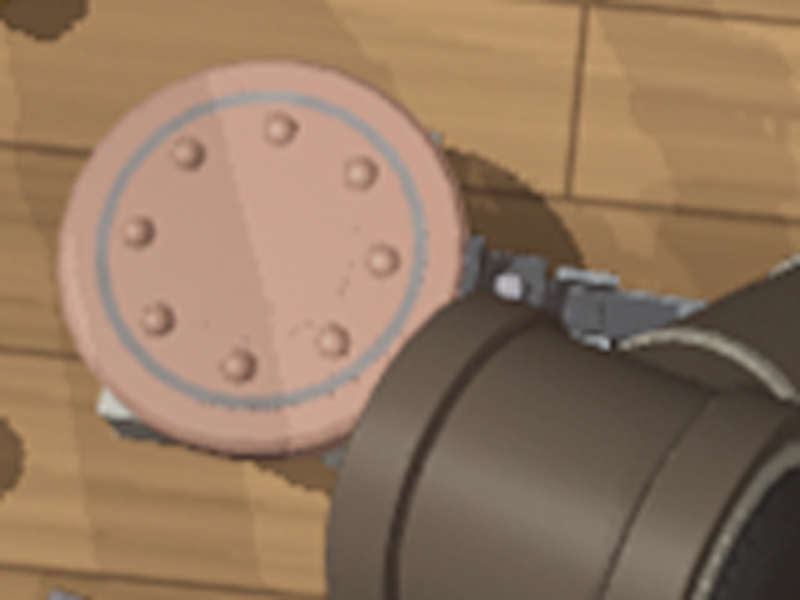

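Run:
```python
from h import *
arc(np.append(np.arange(-.1,.33,.045),.34),.0115)
```

```text
-0.1 [ 0.1  -0.27 -0.13] [-0.29  0.1  -1.63]
-0.055 [ 0.15 -1.04 -0.12] [-0.29  0.1  -4.21]
-0.01 [ 0.16 -1.82 -0.12] [-0.29  0.09 -6.79]
0.035 [ 0.13 -2.59 -0.12] [-0.29  0.08 -9.37]
0.08 [ 0.07 -3.36 -0.11] [ -0.3    0.08 -11.94]
0.125 [-0.02 -4.13 -0.11] [ -0.3    0.07 -14.52]
0.17 [-0.15 -4.9  -0.1 ] [ -0.3    0.06 -17.1 ]
0.215 [-0.31 -5.65 -0.1 ] [ -0.3    0.06 -19.68]
0.26 [-0.51 -6.4  -0.1 ] [ -0.3    0.05 -22.26]
0.305 [-0.74 -7.14 -0.09] [ -0.3    0.04 -24.84]
0.34 [-0.94 -7.71 -0.09] [ -0.3    0.04 -26.84]
```

Emit:
carry_out(
  increments=[
    {"dx":0.08,"dy":-0.27,"dz":-0.1,"wx":-0.3,"wy":0.1,"wz":-1.6,"hand":1.5},
    {"dx":0.15,"dy":-1.04,"dz":-0.1,"wx":-0.3,"wy":0.1,"wz":-4.2,"hand":1.5},
    {"dx":0.16,"dy":-1.82,"dz":-0.1,"wx":-0.3,"wy":0.1,"wz":-6.8,"hand":1.5},
    {"dx":0.13,"dy":-2.6,"dz":-0.1,"wx":-0.3,"wy":0.1,"wz":-9.4,"hand":1.5},
    {"dx":0.07,"dy":-3.36,"dz":-0.1,"wx":-0.3,"wy":0.1,"wz":-11.9,"hand":1.5},
    {"dx":-0.02,"dy":-4.13,"dz":-0.1,"wx":-0.3,"wy":0.1,"wz":-14.5,"hand":1.5},
    {"dx":-0.15,"dy":-4.9,"dz":-0.1,"wx":-0.3,"wy":0.1,"wz":-17.1,"hand":1.5},
    {"dx":-0.31,"dy":-5.65,"dz":-0.1,"wx":-0.3,"wy":0.1,"wz":-19.7,"hand":1.5},
    {"dx":-0.51,"dy":-6.4,"dz":-0.1,"wx":-0.3,"wy":0.1,"wz":-22.3,"hand":1.5},
    {"dx":-0.74,"dy":-7.14,"dz":-0.1,"wx":-0.3,"wy":0.1,"wz":-24.8,"hand":1.5},
    {"dx":-0.94,"dy":-7.71,"dz":-0.1,"wx":-0.3,"wy":0.1,"wz":-26.8,"hand":1.5},
    {"dx":-0.94,"dy":-7.71,"dz":-0.1,"wx":-0.3,"wy":0.1,"wz":-26.8,"hand":1.5},
  ],
)

```text
time: 22.52
tool_pos: [0.5892, -0.1918, 0.1017]
eef_rot: [[-0.04, -0.014, 0.999], [-0.942, -0.334, -0.042], [0.334, -0.943, 0.0]]
ft_force: [0.0, -1.5, 1.3]
finger_gap: 0.0231
```

Run:
```python
from h import *
st(); arc([.34,.36],.0115)
c=robot.camera("wrist"); cv2.imwrite("pics/w17.png",c["color"][:,:,::-1]);t=robot.camera("top"); crop(t,"t17.png",220,380,110,230,5)
s=robot.camera("side"); crop(s,"s17.png",300,420,130,280,4)
```

```text
t 22.52 p [ 0.5892 -0.1918  0.1017] F [ 0.01 -1.48  1.31] Tq [ 0.1   0.04 -0.07] gap 0.0231
R [[-0.04, -0.014, 0.999], [-0.942, -0.334, -0.042], [0.334, -0.943, 0.0]] q [-0.57  0.69  0.9   1.84 -0.26  0.79  0.32]
0.34 [ 0.09  0.06 -0.04] [-0.05  0.06  0.04]
0.36 [ 0.12 -0.28 -0.04] [-0.05  0.06 -1.11]
```

View pics/w17.png

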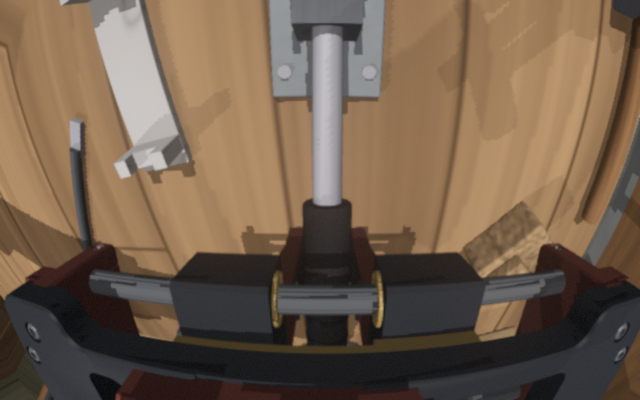

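View pics/t17.png

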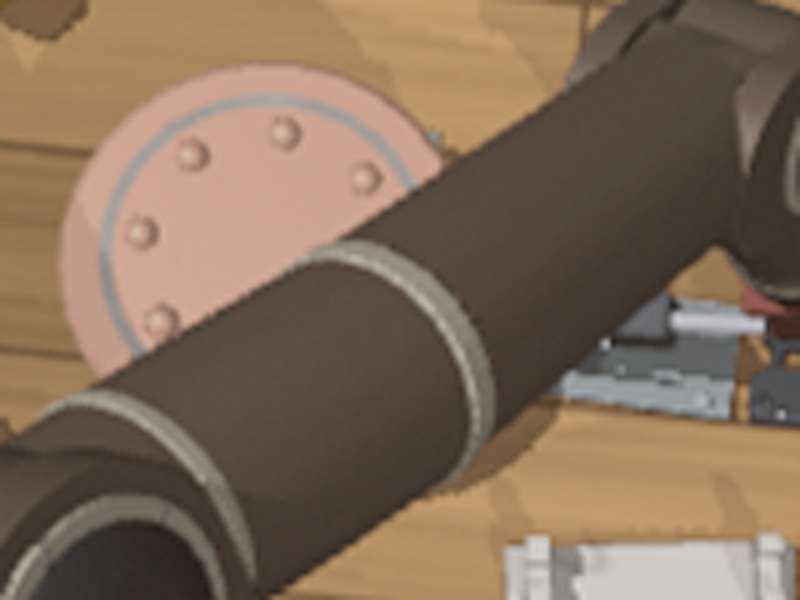

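View pics/s17.png

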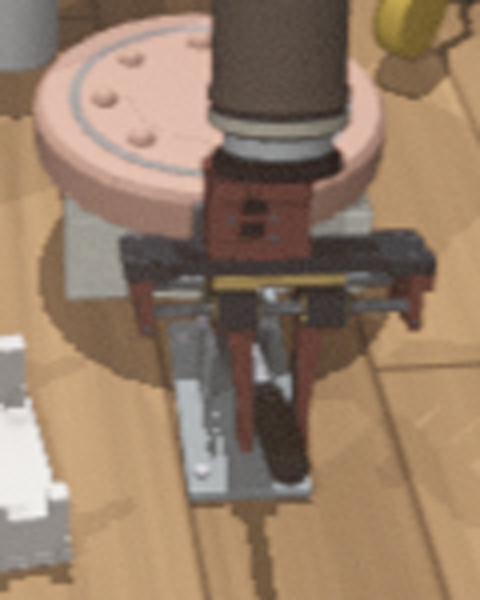

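Emit:
carry_out(
  increments=[
    {"dx":0.05,"dy":-0.2,"dz":0,"wx":0,"wy":0,"wz":-0.8,"hand":1.5},
    {"dx":0.08,"dy":-0.4,"dz":0,"wx":0,"wy":0,"wz":-1.6,"hand":1.5},
    {"dx":0.1,"dy":-0.5,"dz":0,"wx":0,"wy":0,"wz":-2,"hand":1.5},
    {"dx":0.1,"dy":-0.5,"dz":0,"wx":0,"wy":0,"wz":-2,"hand":1.5},
  ],
)

```text
time: 23.18
tool_pos: [0.5886, -0.1911, 0.106]
eef_rot: [[-0.041, -0.016, 0.999], [-0.93, -0.364, -0.044], [0.365, -0.931, -0.0]]
ft_force: [0.1, 0.5, -2.0]
finger_gap: 0.0233
```

Run:
```python
from h import *
st(); arc([.34,.36],.0115)
```

```text
t 23.18 p [ 0.5886 -0.1911  0.106 ] F [ 0.14  0.49 -2.03] Tq [ 0.37 -0.    0.  ] gap 0.0233
R [[-0.041, -0.016, 0.999], [-0.93, -0.364, -0.044], [0.365, -0.931, -0.0]] q [-0.61  0.7   0.93  1.84 -0.24  0.79  0.29]
0.34 [-0.01  0.49  0.01] [0.02 0.   1.91]
0.36 [0.04 0.15 0.01] [0.02 0.   0.76]
```

Run:
```python
from h import *
t=robot.camera("top"); crop(t,"t18.png",220,380,110,230,5)
arc(np.append(np.arange(.34,-.1,-.045),[-.1]),.0113)
```

```text
0.34 [-0.05  0.49  0.02] [ 0.03 -0.02  1.9 ]
0.295 [-0.18  1.25  0.02] [ 0.03 -0.02  4.48]
0.25 [-0.34  2.01  0.02] [ 0.03 -0.02  7.06]
0.205 [-0.53  2.75  0.03] [ 0.03 -0.02  9.64]
0.16 [-0.76  3.49  0.03] [ 0.03 -0.02 12.22]
0.115 [-1.02  4.22  0.03] [ 0.03 -0.02 14.8 ]
0.07 [-1.32  4.94  0.03] [ 0.03 -0.02 17.37]
0.025 [-1.64  5.64  0.03] [ 0.03 -0.02 19.95]
-0.02 [-2.    6.32  0.03] [ 2.000e-02 -2.000e-02  2.253e+01]
-0.065 [-2.39  6.99  0.03] [ 2.000e-02 -2.000e-02  2.511e+01]
-0.1 [-2.71  7.5   0.03] [ 2.000e-02 -2.000e-02  2.711e+01]
```

Emit:
carry_out(
  increments=[
    {"dx":-0.05,"dy":0.49,"dz":0,"wx":0,"wy":0,"wz":1.9,"hand":1.5},
    {"dx":-0.18,"dy":1.25,"dz":0,"wx":0,"wy":0,"wz":4.5,"hand":1.5},
    {"dx":-0.34,"dy":2.0,"dz":0,"wx":0,"wy":0,"wz":7.1,"hand":1.5},
    {"dx":-0.53,"dy":2.75,"dz":0,"wx":0,"wy":0,"wz":9.6,"hand":1.5},
    {"dx":-0.76,"dy":3.5,"dz":0,"wx":0,"wy":0,"wz":12.2,"hand":1.5},
    {"dx":-1.02,"dy":4.22,"dz":0,"wx":0,"wy":0,"wz":14.8,"hand":1.5},
    {"dx":-1.32,"dy":4.94,"dz":0,"wx":0,"wy":0,"wz":17.4,"hand":1.5},
    {"dx":-1.64,"dy":5.64,"dz":-0.05,"wx":0,"wy":0,"wz":20,"hand":1.5},
    {"dx":-2.0,"dy":6.32,"dz":-0.05,"wx":0,"wy":0,"wz":22.5,"hand":1.5},
    {"dx":-2.4,"dy":7.0,"dz":-0.1,"wx":0,"wy":0,"wz":25.1,"hand":1.5},
    {"dx":-2.7,"dy":7.5,"dz":-0.1,"wx":0,"wy":0,"wz":27.1,"hand":1.5},
    {"dx":-2.7,"dy":7.5,"dz":-0.1,"wx":0,"wy":0,"wz":27.1,"hand":1.5},
  ],
)

```text
time: 24.72
tool_pos: [0.5884, -0.1932, 0.0275]
eef_rot: [[-0.045, 0.007, 0.999], [-0.994, 0.103, -0.045], [-0.104, -0.995, 0.002]]
ft_force: [-0.2, 4.0, 8.2]
finger_gap: 0.0229
```

Run:
```python
from h import *
st(); arc([-.1,-.12,-.14],.0113)
```

```text
t 24.73 p [ 0.5884 -0.1932  0.0275] F [-0.22  3.99  8.2 ] Tq [0.91 0.1  0.01] gap 0.0229
R [[-0.045, 0.007, 0.999], [-0.994, 0.103, -0.045], [-0.104, -0.995, 0.002]] q [-0.07  0.7   0.54  1.78 -0.59  0.87  0.73]
-0.1 [0.04 0.12 0.03] [-0.15 -0.09 -0.22]
-0.12 [-0.    0.46  0.02] [-0.15 -0.09  0.92]
-0.14 [-0.05  0.8   0.02] [-0.15 -0.09  2.07]
```

View pics/t18.png

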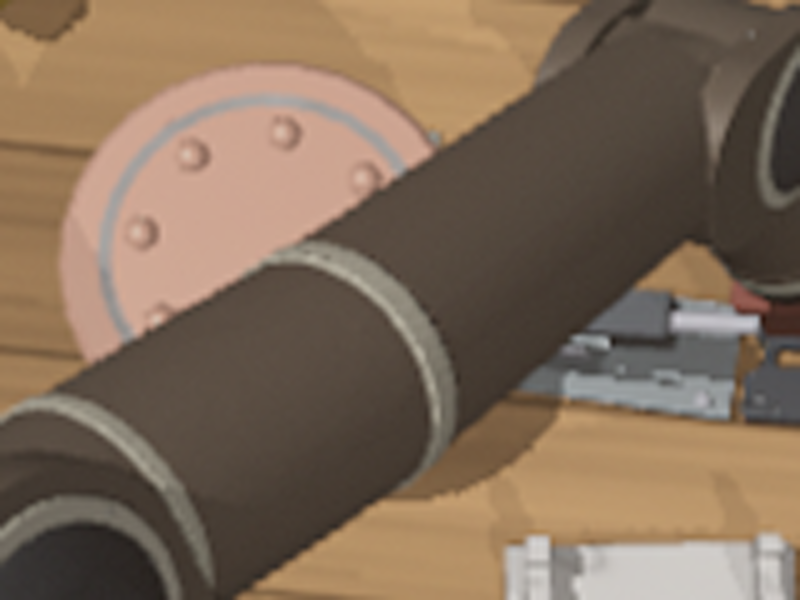

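Emit:
carry_out(
  increments=[
    {"dx":-0.12,"dy":0.2,"dz":0,"wx":0,"wy":0,"wz":0.6,"hand":1.5},
    {"dx":-0.2,"dy":0.4,"dz":0,"wx":0,"wy":0,"wz":1.2,"hand":1.5},
    {"dx":-0.2,"dy":0.6,"dz":0,"wx":0,"wy":0,"wz":1.8,"hand":1.5},
    {"dx":-0.2,"dy":0.6,"dz":0,"wx":0,"wy":0,"wz":1.8,"hand":1.5},
  ],
)

```text
time: 25.22
tool_pos: [0.5892, -0.1921, 0.0241]
eef_rot: [[-0.046, 0.012, 0.999], [-0.99, 0.136, -0.047], [-0.136, -0.991, 0.006]]
ft_force: [-3.8, 0.7, 14.9]
finger_gap: 0.0232
```

Run:
```python
from h import *
st(); arc([-.1,-.12,-.14],.0113)
c=robot.camera("wrist"); cv2.imwrite("pics/w19.png",c["color"][:,:,::-1]);t=robot.camera("top"); crop(t,"t19.png",220,380,110,230,5);s=robot.camera("side"); crop(s,"s19.png",270,420,130,280,4)
```

```text
t 25.23 p [ 0.5892 -0.1921  0.0241] F [-3.82  0.7  14.89] Tq [0.3  0.91 0.32] gap 0.0232
R [[-0.046, 0.012, 0.999], [-0.99, 0.136, -0.047], [-0.136, -0.991, 0.006]] q [-0.04  0.7   0.52  1.77 -0.61  0.88  0.76]
-0.1 [ 0.1  -0.24 -0.05] [-0.35 -0.14 -2.09]
-0.12 [ 0.07  0.1  -0.05] [-0.35 -0.14 -0.95]
-0.14 [ 0.04  0.44 -0.05] [-0.35 -0.14  0.2 ]
```

View pics/w19.png

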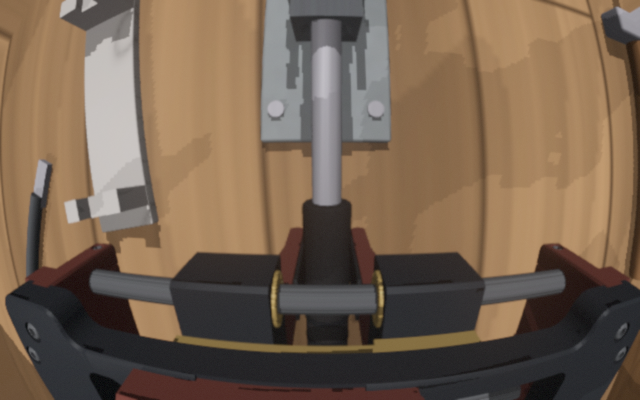

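View pics/t19.png

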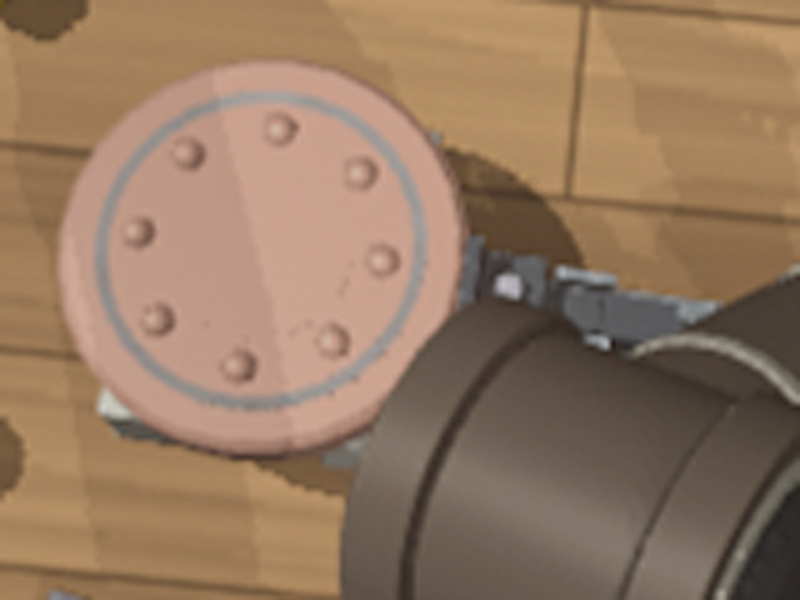

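View pics/s19.png

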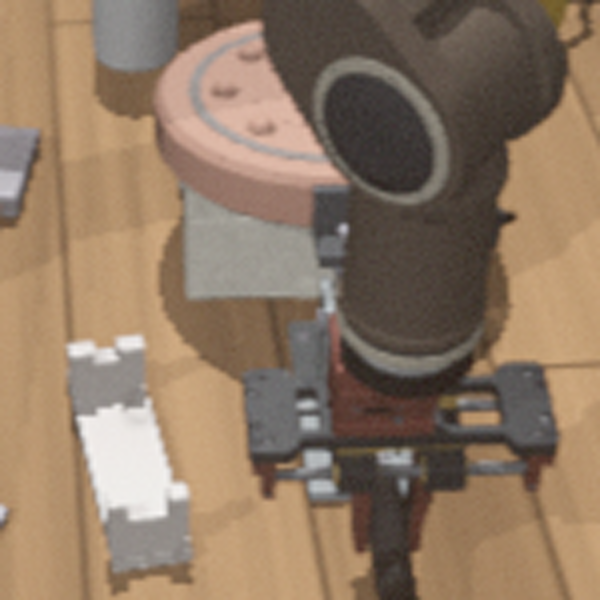

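Emit:
carry_out(
  increments=[
    {"dx":0,"dy":0.15,"dz":0,"wx":0,"wy":0,"wz":0,"hand":1.5},
    {"dx":0,"dy":0.25,"dz":0,"wx":0,"wy":0,"wz":0,"hand":1.5},
    {"dx":0,"dy":0.25,"dz":0,"wx":0,"wy":0,"wz":0,"hand":1.5},
    {"dx":0,"dy":0.25,"dz":0,"wx":0,"wy":0,"wz":0,"hand":1.5},
  ],
)

```text
time: 25.88
tool_pos: [0.5896, -0.1921, 0.0239]
eef_rot: [[-0.045, 0.014, 0.999], [-0.989, 0.138, -0.047], [-0.138, -0.99, 0.008]]
ft_force: [-5.7, 2.7, 16.5]
finger_gap: 0.023
```

Run:
```python
from h import *
st(); t=robot.camera("top"); cv2.imwrite("pics/t20.png",t["color"][:,:,::-1]); st()
```

```text
t 25.88 p [ 0.5896 -0.1921  0.0239] F [-5.68  2.67 16.48] Tq [0.85 1.19 0.43] gap 0.023
R [[-0.045, 0.014, 0.999], [-0.989, 0.138, -0.047], [-0.138, -0.99, 0.008]] q [-0.04  0.7   0.51  1.77 -0.61  0.88  0.76]
t 25.93 p [ 0.5895 -0.1921  0.0239] F [-5.    2.76 17.33] Tq [0.9  1.21 0.44] gap 0.0229
R [[-0.045, 0.014, 0.999], [-0.989, 0.138, -0.047], [-0.138, -0.99, 0.008]] q [-0.04  0.7   0.51  1.77 -0.61  0.88  0.76]
```

View pics/t20.png

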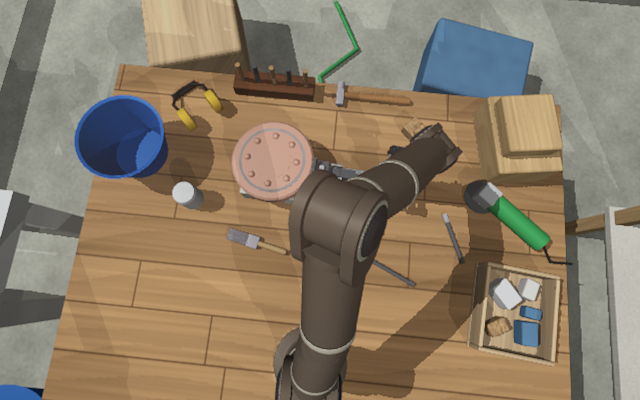

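Run:
```python
from h import *
robot.job_done(); st()
```

```text
the job is handed in; nothing more can be done
the job is handed in; nothing more can be done
```

The job is handed in at about 26 s, with the slab lifted and the arm still holding the handle down. No check failed outright, but I have no direct reading of the rocker angle or the 12 mm lift.

- **Jack:** I took it by the cheeks and set it under the lug. The saddle is about 2–4 mm past the boss centre with the handle up, and should sit about 1–3 mm short of it with the handle down. The cameras disagreed by about 2 mm on the jack's position. It may also have crept about 1 mm towards the slab while pumping.
- **Bar:** It went into the socket steel end first. It stopped with about 6 N of resistance exactly at the expected full depth.
- **First press:** The handle went down to the hard stop, where the force rose from 9 to 19 N at the expected height.
- **Let up:** I raised the handle until the spring load was gone from the bar. The top view showed the slab back in place, partly hidden by the arm.
- **Second press:** The handle is down at the same hard-stop height, now held with about 17 N. The final top view looks the same as on the first press. The chisels, brush and can look undisturbed as far as they can be seen.

A side force of about 5 N on the bar remains in the final hold.

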